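# Put away a run of printed caps and collars

### The arm

A 6-joint arm with a two-finger parallel gripper is mounted at the origin on the work surface. World frame = base frame: x ahead of the robot, y to its left, z up, the work surface at z = 0. Lengths are in m, angles in rad, forces in N, time in s.
With the tool pointing down it reaches from about 0.3 to 0.875 m from the base axis. Payload 6.4 kg.
Tool frame: the origin (TCP) lies on the centre line of the jaws, within the pads' length; the fingertips stand 8 mm ahead of it and the grasp point (between the pads) lies 11 mm behind it; z points along the fingers, y is the line along which they close (so a half turn about z gives the same grasp; the last joint's range is limited). The gripper opens to 85 mm and grips with 20 to 120 N. Pads are 22 mm wide; open, the fingers measure 114 mm over their backs; the gripper's body (76 mm by 85 mm) begins 54 mm behind the grasp point. The pads swing forward as they close: fully open they stand 13 mm farther back than shut.
Start: joints at [0.951, 0.181, 1.607, -0, 1.354, -0.206], TCP at [0.231, 0.526, 0.239] pointing down, gripper open.
Joint ranges: [-2.99, 2.99], [-0.89, 2.07], [0.3, 2.58], [-1.14, 4.28], [0, 2.63], [-3.12, 3.12]. Speed limits (rad/s): [2.57, 2.57, 3.01, 3.14, 3.14, 3.14].

### API

Orientations are given as a unit quaternion [w, x, y, z].
In Python, from bench import ctrl gives the robot as it stands.
- The arm moves only by the shell command python3 -m handwheel 'ROWS' [OPENING]. ROWS is JSON, a list that holds one entry, the list of rows, each a list of 4 numbers: the shift along the tool's x, y, z each as a share of 20 cm, from -1 to 1, then the turn about the tool's z as a share of 1.5 rad, from -1 to 1. In form: [[[x, y, z, twist], ...]]. A call has 1 to 10 rows; each row is the pose to reach, as a shift and turn from the pose commanded when the call began, along the tool's axes at that moment; what a row does not reach only later rows make up. A row lasts 1/8 s, in which the tool goes at most 62.5 mm and 10.7 degrees, less where a joint would pass 70% of its speed; a pose out of reach is approached as far as the arm can. A call with a number of a shift or a turn outside -1 to 1 is refused whole. A call with a gripper value outside its range is refused whole. OPENING is the finger opening in mm, from 0 to 85.4, set as the call begins (- or left out, the last holds). The fingers move at their own pace and stop on an object; the grip force is fixed at half the most. Time passes only in rows, so rows that repeat a pose let the fingers close. It gives the time, the measured TCP pose, the force, the opening and the grip force at its end, in the units of the state.
- ctrl.get_obs(): the state, without advancing time (a new reading comes with each control period).
- ctrl.camera(name): name is "scene" or "top" or "wrist"; returns a dict with "color" (480x640x3 uint8, red, green, blue), "range_z" (480x640 float32, m along the optical axis (not along the pixel's ray), 0 where there is no reading), "K" (3x3 intrinsics, pixels), "distortion" ([k1, k2, p1, p2, k3] as OpenCV has them; the pictures are not rectified), "pose" (4x4, takes a point from camera to world coordinates); the wrist camera has in their place "T_tool_cam" (4x4, takes a point from camera to tool coordinates, whose origin is the TCP and whose axes are the flange's). Camera axes: x right, y down, z forward; pixel columns grow to the right and rows downward; lengths in m; the calibration is good to about 2 mm. A picture is of the moment at which its call begins: read the wrist's pose just before it.
- ctrl.hand_in(): hands the job in; it is judged then, once.
The state is a dict: "time_s": time; "q": joint angles; "dq": joint speeds; "joint_efforts": joint torques, N m; "eef_pos": TCP position; "eef_rot": TCP orientation; "wrist_force": force on the tool from outside, world axes, zero at the start; "torque": the same for the moment, N m; "opening": opening from 0.0 (shut) to 1.0 (fully open); "grasp_force": force on a finger pad.
Only numpy, scipy, OpenCV 4.12 (cv2) and the standard library are available. Lean on these libraries where they do the work, as an engineer would, in place of code of your own. Each camera call takes 0.05 s, during which the arm holds its last target. There are 200 camera calls.

### The job

Put this print run away: clear the black mat by stacking every yellow collar on the steel post, flat and all the way down, and tip each beaker out so that all its caps lie in the tray of their own colour. Stand both empty beakers upright on the cleared mat, and leave the drinks can and the ink jar where they are.

Things in the scene. Friction and masses are not known exactly. Their poses are not given: they have to be found in the camera images.
- tray_pink: fixed pink open tray for the pink caps, 120 x 120 mm outside, 45 mm high, walls and floor 4 mm; origin under its centre, z up, sides along its x and y
- tray_teal: fixed teal (blue-green) open tray for the teal caps, same size and origin as the pink one; the two trays may have changed places
- mat: fixed flat black rubber mat with grey lines, 160 mm along its x, 270 mm along its y, 4 mm thick (top at z = 4 mm); origin under its centre. The collars start on it in one row along its y; the emptied beakers finish on it
- stand: fixed storage stand: wooden foot 70 x 70 mm, 8 mm high, with an upright steel post of 12 mm diameter at its centre, tapered over its top 6 mm, tip 64 mm above the table; origin on the table under the post
- beaker_a: loose white beaker with the pink caps: straight tube, 62 mm outside diameter, 90 mm high, wall 3 mm, floor 5 mm, open top, smooth (caps slide out when tipped to about 120 degrees), a pink band round its foot, 120 g (varies); origin at the centre of its underside, z towards the mouth. The two beakers may have changed places
- beaker_b: loose white beaker with the teal caps: straight tube, 62 mm outside diameter, 90 mm high, wall 3 mm, floor 5 mm, open top, smooth (caps slide out when tipped to about 120 degrees), a teal band round its foot, 120 g (varies); origin at the centre of its underside, z towards the mouth. The two beakers may have changed places
- pink_0: pink cap with a white band, plain cylinder 18 mm in diameter and 20 mm high, 12 g; origin at its centre, z along its axis; starts in the beaker of its colour; may be absent (2 to 4 pink caps are present)
- pink_1: pink cap with a white band, plain cylinder 18 mm in diameter and 20 mm high, 12 g; origin at its centre, z along its axis; starts in the beaker of its colour; may be absent (2 to 4 pink caps are present)
- pink_2: pink cap with a white band, plain cylinder 18 mm in diameter and 20 mm high, 12 g; origin at its centre, z along its axis; starts in the beaker of its colour; may be absent (2 to 4 pink caps are present)
- pink_3: pink cap with a white band, plain cylinder 18 mm in diameter and 20 mm high, 12 g; origin at its centre, z along its axis; starts in the beaker of its colour; may be absent (2 to 4 pink caps are present)
- teal_0: teal cap with a white band, plain cylinder 18 mm in diameter and 20 mm high, 12 g; origin at its centre, z along its axis; starts in the beaker of its colour; may be absent (2 to 4 teal caps are present)
- teal_1: teal cap with a white band, plain cylinder 18 mm in diameter and 20 mm high, 12 g; origin at its centre, z along its axis; starts in the beaker of its colour; may be absent (2 to 4 teal caps are present)
- teal_2: teal cap with a white band, plain cylinder 18 mm in diameter and 20 mm high, 12 g; origin at its centre, z along its axis; starts in the beaker of its colour; may be absent (2 to 4 teal caps are present)
- teal_3: teal cap with a white band, plain cylinder 18 mm in diameter and 20 mm high, 12 g; origin at its centre, z along its axis; starts in the beaker of its colour; may be absent (2 to 4 teal caps are present)
- collar_0: loose yellow collar (ring), 44 mm outside and 24 mm hole diameter, 10 mm thick, 30 g; starts lying flat on the mat; origin at the centre of its underside, z along its axis; may be absent (2 to 4 are present)
- collar_1: loose yellow collar (ring), 44 mm outside and 24 mm hole diameter, 10 mm thick, 30 g; starts lying flat on the mat; origin at the centre of its underside, z along its axis; may be absent (2 to 4 are present)
- collar_2: loose yellow collar (ring), 44 mm outside and 24 mm hole diameter, 10 mm thick, 30 g; starts lying flat on the mat; origin at the centre of its underside, z along its axis; may be absent (2 to 4 are present)
- collar_3: loose yellow collar (ring), 44 mm outside and 24 mm hole diameter, 10 mm thick, 30 g; starts lying flat on the mat; origin at the centre of its underside, z along its axis; may be absent (2 to 4 are present)
- drink: bystander: green drinks can, 66 mm diameter, 115 mm high; origin at the centre of its underside; leave it standing where it is
- ink: bystander: orange ink jar with black lid, 56 mm diameter, 55 mm high; origin at the centre of its underside; leave it where it is

How it is judged:
By the outcome, as a careful person would: the job done as asked, in the order asked, and still so for the second after the job is handed in, with the robot touching nothing.
Of pink_0, pink_1, pink_2, pink_3 only 2 to 4 are there at a start; the rules pass over those that are not, and their reading is None.
Of teal_0, teal_1, teal_2, teal_3 only 2 to 4 are there at a start; the rules pass over those that are not, and their reading is None.
Of collar_0, collar_1, collar_2, collar_3 only 2 to 4 are there at a start; the rules pass over those that are not, and their reading is None.
At some moment in a run one of beaker_a, beaker_b, collar_0, collar_1, collar_2, collar_3 may be knocked a few centimetres aside while the robot is not near it.
It also fails if it takes over 200 s, if anything falls off the work surface, if the arm or the gripper's body presses on something with over 40 N, if the wrist force passes 120 N, or if a joint passes its speed limit or range.

## Working session

There is one attempt and no reset: what is moved stays moved. The work goes in short steps, Python scripts to look and compute and a shell command to move; the robot and the scene stay as the last step left them, time stands still between calls to the robot, and variables do not carry over. Pictures are saved under pics/ and viewed, at most 14 in all, crops included, and the job is handed in when it is done.

```bash
ls -la; mkdir -p pics; cat > h.py <<'E'
import numpy as np,cv2
from bench import ctrl
def pts(c,uv,T=None):
    K=np.array(c['K']);d=np.array(c['distortion'])
    n=cv2.undistortPoints(np.array(uv,float).reshape(-1,1,2),K,d).reshape(-1,2)
    return np.c_[n,np.ones(len(n))]
def world(c,uv,z=None,T=None):
    T=np.array(c['pose']) if T is None else T
    r=pts(c,uv)@T[:3,:3].T; o=T[:3,3]
    if z is None:
        zz=[c['range_z'][int(round(v)),int(round(u))] for u,v in uv]
        return o+r*np.array(zz)[:,None]
    return o+r*((z-o[2])/r[:,2])[:,None]
def cloud(c,T=None):
    T=np.array(c['pose']) if T is None else T
    v,u=np.mgrid[0:480,0:640]; r=pts(c,np.c_[u.ravel(),v.ravel()])
    P=(r*c['range_z'].ravel()[:,None])@T[:3,:3].T+T[:3,3]
    P[c['range_z'].ravel()==0]=np.nan
    return P.reshape(480,640,3)
def save(n,im): cv2.imwrite('pics/%s.png'%n,im[:,:,::-1])
def tool():
    from scipy.spatial.transform import Rotation as R
    o=ctrl.get_obs();w=o['eef_rot'];T=np.eye(4);T[:3,:3]=R.from_quat([w[1],w[2],w[3],w[0]]).as_matrix();T[:3,3]=o['eef_pos'];return T
def shares(target,yaw=None):
    T=tool();return np.round((T[:3,:3].T@(np.array(target)-T[:3,3]))/0.2,3)
E
python3 - <<'E'
from h import *
np.set_printoptions(precision=4,suppress=True)
print(ctrl.get_obs());print(tool())
for n in ['scene','top']:
    c=ctrl.camera(n);save(n,c['color']);np.savez('pics/'+n+'.npz',**c);print(c['pose'],c['K'])
E
python3 -m handwheel --help | head -40
```

```text
total 12
drwxr-xr-x  3 agent agent 4096 Nov 30 09:53 .
drwxr-xr-x 23 root  root  4096 Nov 30 09:53 ..
drwxr-xr-x  2 agent agent 4096 Nov 30 09:53 pics
{'time_s': 0.0, 'q': array([ 0.9507,  0.1815,  1.608 ,  0.    ,  1.3538, -0.2063]), 'dq': array([ 0.0013,  0.0001,  0.0009,  0.0007,  0.0011, -0.0016]), 'joint_efforts': array([ -0.0005, -44.4885, -35.1335,  -0.0005,   0.0095,   0.    ]), 'eef_pos': array([0.2309, 0.526 , 0.2384]), 'eef_rot': array([-0.0003,  0.2054,  0.9787, -0.0008]), 'wrist_force': array([-0.1204, -0.4535,  0.4244]), 'torque': array([-0.0052, -0.0188, -0.004 ]), 'grasp_force': 0.0, 'opening': 1.0024911049039964}
[[-0.9156  0.4021 -0.001   0.2309]
 [ 0.4021  0.9156 -0.0014  0.526 ]
 [ 0.0004 -0.0017 -1.      0.2384]
 [ 0.      0.      0.      1.    ]]
[[ 0.8505  0.3541 -0.3889  0.9716]
 [ 0.5255 -0.6034  0.5998 -0.6066]
 [-0.0223 -0.7145 -0.6993  0.7968]
 [ 0.      0.      0.      1.    ]] [[449.0367   0.     310.3833]
 [  0.     449.0367 246.3443]
 [  0.       0.       1.    ]]
[[ 0.0205 -0.9897  0.1416  0.3662]
 [-0.9996 -0.0172  0.024   0.031 ]
 [-0.0213 -0.142  -0.9896  1.3074]
 [ 0.      0.      0.      1.    ]] [[585.6262   0.     322.8649]
 [  0.     585.6262 239.3642]
 [  0.       0.       1.    ]]invalid input: not JSON, or not a number
```

View pics/top.png

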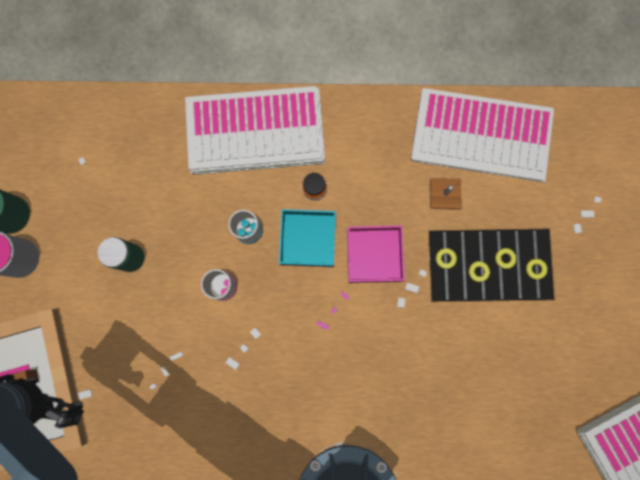

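View pics/scene.png

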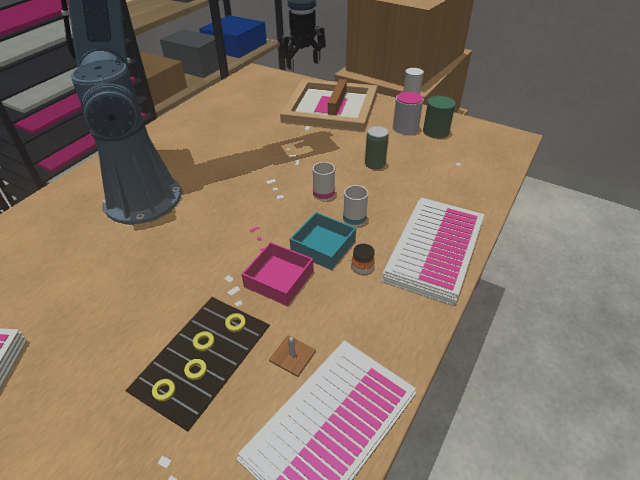

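Top view: four collars at (446,258), (479,271), (506,258), (537,268) on the mat; post tip about (449,189); the pink beaker is at (217,284), teal beaker (244,225), teal tray (308,238), pink tray (375,254), ink (314,186), can (115,252). The scene view agrees.

```bash
python3 - <<'E'
from h import *
np.set_printoptions(precision=4,suppress=True)
for n in ['top','scene']:
    c=dict(np.load('pics/'+n+'.npz'));P=cloud(c);hsv=cv2.cvtColor(c['color'],cv2.COLOR_RGB2HSV)
    m=((hsv[...,0]>22)&(hsv[...,0]<36)&(hsv[...,1]>110)&(hsv[...,2]>100)).astype('uint8')
    k,l,s,ce=cv2.connectedComponentsWithStats(m)
    for i in range(1,k):
        if s[i,4]>60:
            q=P[l==i];q=q[~np.isnan(q[:,0])]
            print(n,'collar',s[i,4],ce[i],world(c,[s[i,:2]+(s[i,2:4]-1)/2],.014)[0],'medz',np.median(q[:,2]))
    # clouds of tall things
    H=np.nan_to_num(P[...,2])
    for nm,lo,hi,x,y,r in [('bk_pink',.075,.1,None,(217,284) if n=='top' else (323,170),40),('bk_teal',.075,.1,None,(244,225) if n=='top' else (356,195),40)]:
        u,v=y;mm=np.zeros((480,640),bool);mm[v-r:v+r,u-r:u+r]=1
        q=P[mm&(H>lo)&(H<hi)]
        if len(q)>5: print(n,nm,len(q),'bbox',q.min(0),q.max(0),'c',cv2.minEnclosingCircle(q[:,:2].astype('f4')))
c=dict(np.load('pics/top.npz'));print('mat',world(c,[(430,231),(550,229),(553,300),(432,301)],.004))
print('tealtray top',world(c,[(281,210),(336,211),(335,267),(279,266)],.045));print('pinktray',world(c,[(347,228),(402,226),(404,281),(349,283)],.045))
print('foot',world(c,[(431,178),(461,179),(461,209),(431,209)],.008),'ink',world(c,[(314,184)],.055),'can',world(c,[(113,253)],.115))
P=cloud(c);
for u,v in [(281,238),(308,210),(308,250),(375,255),(348,255),(314,186),(113,253),(480,240),(438,185)]: print(u,v,P[v,u])
E
```

```text
top collar 268 [445.9851 258.0597] [ 0.5144 -0.2108  0.014 ] medz 0.014448940133639399
top collar 280 [505.4821 257.9357] [ 0.5168 -0.3404  0.014 ] medz 0.01428921358106483
top collar 281 [536.3879 268.4911] [ 0.4937 -0.4085  0.014 ] medz 0.014067383009989332
top collar 272 [478.8125 271.0846] [ 0.4869 -0.2828  0.014 ] medz 0.01437422142129785
top bk_pink 210 bbox [0.4133 0.2528 0.075 ] [0.4739 0.3137 0.0967] c ((0.44325900077819824, 0.28360113501548767), 0.03150017932057381)
top bk_teal 211 bbox [0.5394 0.2001 0.0752] [0.6014 0.2623 0.0986] c ((0.5702788829803467, 0.23119574785232544), 0.03116701729595661)
scene collar 233 [234.6781 321.6352] [ 0.5177 -0.2147  0.014 ] medz 0.012577018674712281
scene collar 266 [203.0376 340.3609] [ 0.4907 -0.2858  0.014 ] medz 0.01366428066291836
scene collar 271 [194.797 368.572] [ 0.5208 -0.3443  0.014 ] medz 0.013416723369583161
scene collar 297 [162.9832 389.0539] [ 0.4986 -0.4112  0.014 ] medz 0.01372710539230576
scene bk_pink 411 bbox [0.4161 0.1933 0.0751] [0.6009 0.3145 0.0918] c ((0.5085054039955139, 0.25179317593574524), 0.1009249463677406
[... 238 characters left out ...]
1   0.004 ]]
tealtray top [[0.6104 0.155  0.045 ]
 [0.6102 0.0341 0.045 ]
 [0.487  0.0342 0.045 ]
 [0.4869 0.1555 0.045 ]]
pinktray [[ 0.5728  0.0095  0.045 ]
 [ 0.5793 -0.1102  0.045 ]
 [ 0.4595 -0.1146  0.045 ]
 [ 0.453   0.0034  0.045 ]]
foot [[ 0.6969 -0.1797  0.008 ]
 [ 0.6956 -0.2474  0.008 ]
 [ 0.6265 -0.2465  0.008 ]
 [ 0.6254 -0.1793  0.008 ]] ink [[0.6676 0.0833 0.055 ]] can [[0.5009 0.493  0.115 ]]
281 238 [0.5491 0.1536 0.0393]
308 210 [0.6118 0.0957 0.0432]
308 250 [0.5281 0.0955 0.0039]
375 255 [ 0.5192 -0.0545  0.006 ]
348 255 [0.5132 0.0065 0.0479]
314 186 [0.6614 0.0829 0.0623]
113 253 [0.5009 0.4932 0.1144]
480 240 [ 0.5577 -0.2891  0.0024]
438 185 [ 0.6807 -0.1952  0.0091]
```

```bash
python3 -m handwheel '[[[0,0,-1,0.77],[0,0,-1,0.77],[0,0,-1,0.77],[0,0,-1,0.77],[0,0,-1,0.77],[0,0,-1,0.77],[0,0,-1,0.77]]]'
python3 -m handwheel '[[[0,0,-1,0],[0,0,-1,0],[0,0,-1,0],[0,0,-1,0]]]'
python3 -m handwheel '[[[0,0,-1,0],[0,0,-1,0],[0,0,-1,0],[0,0,-1,0]]]'
python3 -m handwheel '[[[0,0,-1,0],[0,0,-1,0],[0,0,-1,0],[0,0,-1,0]]]'
python3 -c "
from h import *
print(tool(),ctrl.get_obs()['q'])"
```

```text
time_s: 0.98
eef_pos: [0.2311, 0.5264, 0.4388]
eef_rot: [0.0, 0.706, 0.708, -0.0]
wrist_force: [-0.4, 0.5, -0.2]
opening: 1.0
grasp_force: 0.0
time_s: 1.48
eef_pos: [0.231, 0.5263, 0.6446]
eef_rot: [-0.001, 0.705, 0.709, 0.004]
wrist_force: [0.3, 0.2, -0.8]
opening: 0.999
grasp_force: 0.0
time_s: 1.98
eef_pos: [0.2156, 0.4914, 0.7835]
eef_rot: [-0.006, 0.705, 0.709, 0.015]
wrist_force: [-1.2, -0.2, -0.1]
opening: 1.005
grasp_force: 0.0
time_s: 2.48
eef_pos: [0.1878, 0.4279, 0.8308]
eef_rot: [-0.01, 0.706, 0.708, 0.027]
wrist_force: [-1.1, 0.7, 0.1]
opening: 1.001
grasp_force: 0.0
[[-0.00295607  0.99971166  0.02382979  0.18783358]
 [ 0.99857922  0.00168316  0.05326076  0.42792526]
 [ 0.05320529  0.02395338 -0.99829627  0.83075914]
 [ 0.          0.          0.          1.        ]] [0.89211361 0.2305223  0.29818898 0.02694791 2.55626015 0.91267585]
```

```bash
python3 -m handwheel '[[[0,0,1,0],[0,0,1,0],[0,0,1,0],[0,0,1,0]]]'
python3 -m handwheel '[[[0,0,1,0],[0,0,1,0],[0,0,1,0],[0,0,1,0]]]'
python3 -c "
from h import *
print(tool(),ctrl.get_obs()['q'])"
```

```text
time_s: 2.98
eef_pos: [0.1926, 0.4388, 0.6249]
eef_rot: [-0.01, 0.706, 0.708, 0.023]
wrist_force: [-0.6, -0.8, 0.7]
opening: 0.997
grasp_force: 0.0
time_s: 3.48
eef_pos: [0.1963, 0.448, 0.4253]
eef_rot: [-0.01, 0.706, 0.708, 0.022]
wrist_force: [-0.7, 0.8, 0.3]
opening: 1.002
grasp_force: 0.0
[[-0.00245598  0.99985529  0.01683347  0.19630419]
 [ 0.99901588  0.00170774  0.04432105  0.4480021 ]
 [ 0.04428589  0.01692575 -0.99887551  0.42526194]
 [ 0.          0.          0.          1.        ]] [ 0.90532711 -0.14170505  1.56967615  0.01419134  1.66833421  0.90494598]
```

```bash

python3 -m handwheel '[[[-0.94,0.38,0,0],[-0.94,0.38,0,0],[-0.94,0.38,0,0],[-0.94,0.38,0,0]]]' >/dev/null
python3 -m handwheel '[[[-0.94,0.38,0.2,0],[-0.94,0.38,0.2,0],[-0.94,0.38,0.2,0],[-0.94,0.38,0.2,0]]]' >/dev/null
python3 -m handwheel '[[[-0.94,0.38,0.2,0],[-0.94,0.38,0.2,0],[-0.94,0.38,0.2,0],[-0.94,0.38,0.2,0]]]' >/dev/null
python3 -m handwheel '[[[-0.94,0.38,0.2,0],[-0.94,0.38,0.2,0],[-0.94,0.38,0.2,0],[-0.94,0.38,0.2,0],[-0.94,0.38,0.2,0],[-0.94,0.38,0.2,0]]]'
python3 - <<'E'
from h import *
np.set_printoptions(precision=4,suppress=True)
T=tool();c=ctrl.camera('wrist');save('w1',c['color']);np.savez('pics/w1.npz',T=T,**c);print(T,c['T_tool_cam'],c['K'])
E
```

```text
time_s: 5.72
eef_pos: [0.5064, -0.2936, 0.28]
eef_rot: [-0.01, 0.706, 0.708, 0.027]
wrist_force: [-0.2, 0.4, -0.1]
opening: 1.001
grasp_force: 0.0
[[-0.004   0.9997  0.0239  0.5064]
 [ 0.9987  0.0027  0.0517 -0.2936]
 [ 0.0516  0.0241 -0.9984  0.28  ]
 [ 0.      0.      0.      1.    ]] [[ 0.0002 -0.9464 -0.3231  0.0829]
 [ 1.      0.0003 -0.0002  0.0004]
 [ 0.0002 -0.3231  0.9464 -0.1349]
 [ 0.      0.      0.      1.    ]] [[360.82     0.     323.9479]
 [  0.     360.82   242.3173]
 [  0.       0.       1.    ]]
```

View pics/w1.png

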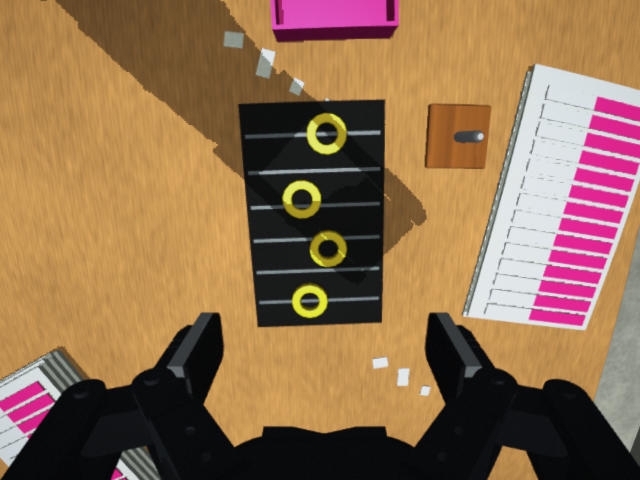

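Wrist view: collars at (326,133), (302,199), (328,249), (310,301); post tip near (481,136), foot corners (428,104), (490,105), (488,168), (426,168).

```bash
python3 - <<'E'
from h import *
np.set_printoptions(precision=4,suppress=True)
c=dict(np.load('pics/w1.npz'));T=c['T']@c['T_tool_cam']
hsv=cv2.cvtColor(c['color'],cv2.COLOR_RGB2HSV)
m=((hsv[...,0]>22)&(hsv[...,0]<36)&(hsv[...,1]>110)&(hsv[...,2]>60)).astype('uint8')
k,l,s,ce=cv2.connectedComponentsWithStats(m);P=cloud(c,T)
for i in range(1,k):
  if s[i,4]>200: print(ce[i],world(c,[s[i,:2]+(s[i,2:4]-1)/2],.014,T)[0],np.nanmedian(P[l==i][:,2]))
print('foot',world(c,[(428,104),(490,105),(488,168),(426,168)],.008,T).mean(0),'tip',world(c,[(481,136)],.064,T))
print('mat',world(c,[(239,104),(384,100),(381,321),(258,326)],.004,T),P[160,320],P[150,435])
E
```

```text
[326.2433 133.4036] [ 0.5151 -0.2107  0.014 ] 0.013881680980212141
[301.3774 198.6271] [ 0.4877 -0.2822  0.014 ] 0.013996378695004585
[327.58  248.599] [ 0.5174 -0.3401  0.014 ] 0.013986654153298583
[309.38   300.4752] [ 0.4957 -0.4072  0.014 ] 0.013818652112758789
foot [ 0.6636 -0.2124  0.008 ] tip [[ 0.6644 -0.212   0.064 ]]
mat [[ 0.4206 -0.1792  0.004 ]
 [ 0.5786 -0.1745  0.004 ]
 [ 0.5873 -0.4416  0.004 ]
 [ 0.4291 -0.4473  0.004 ]] [ 0.5087 -0.2395  0.0045] [ 0.6378 -0.2274  0.0085]
```

```bash

python3 -m handwheel '[[[0.366,0.022,0.92,0],[0.366,0.022,0.92,0],[0.366,0.022,0.92,0],[0.366,0.022,0.92,0],[0.366,0.022,0.92,0]]]' 62
python3 -m handwheel '[[[-0.022,-0.01,0.3,0],[-0.022,-0.01,0.425,0],[-0.022,-0.01,0.425,0],[-0.022,-0.01,0.425,0]]]'
python3 -c "
from h import *
print(shares([.515,-.211,.0145]),tool())"
```

```text
time_s: 6.4
eef_pos: [0.5153, -0.2123, 0.1006]
eef_rot: [-0.009, 0.706, 0.708, 0.027]
wrist_force: [-0.1, -0.4, 0.7]
opening: 0.728
grasp_force: 0.0
time_s: 6.9
eef_pos: [0.5165, -0.2142, 0.0167]
eef_rot: [-0.008, 0.706, 0.707, 0.027]
wrist_force: [0.6, -0.1, 0.2]
opening: 0.729
grasp_force: 0.0
[ 0.016 -0.008  0.012] [[-2.28193724e-03  9.99631346e-01  2.70548504e-02  5.16474835e-01]
 [ 9.98799450e-01  9.54483705e-04  4.89770156e-02 -2.14217366e-01]
 [ 4.89331367e-02  2.71341322e-02 -9.98433416e-01  1.67439998e-02]
 [ 0.00000000e+00  0.00000000e+00  0.00000000e+00  1.00000000e+00]]
```

```bash

python3 -m handwheel '[[[0.015,-0.006,0.01,0],[0.015,-0.006,0.01,0],[0.015,-0.006,0.01,0],[0.015,-0.006,0.01,0],[0.015,-0.006,0.01,0],[0.015,-0.006,0.01,0]]]' 35
python3 -m handwheel '[[[0.02,0.01,-0.4,0],[0.02,0.01,-0.4,0],[0.02,0.01,-0.4,0]]]'
python3 -m handwheel '[[[0,0.74,0.02,0],[0,0.74,0.02,0],[0,0.74,0.02,0],[0,0.74,0.02,0],[0,0.74,0.02,0]]]'
python3 - <<'E'
from h import *
np.set_printoptions(precision=4,suppress=True)
T=tool();c=ctrl.camera('wrist');save('w2',c['color'][120:]);np.savez('pics/w2.npz',T=T,**c);print(T,shares([.6635,-.2125,.09]))
E
```

```text
time_s: 7.65
eef_pos: [0.5149, -0.2105, 0.015]
eef_rot: [-0.008, 0.706, 0.708, 0.027]
wrist_force: [-2.5, 0.2, 12.3]
opening: 0.475
grasp_force: 58.9
time_s: 8.02
eef_pos: [0.5147, -0.21, 0.0943]
eef_rot: [-0.008, 0.706, 0.708, 0.027]
wrist_force: [-0.7, 0.0, -0.4]
opening: 0.472
grasp_force: 60.4
time_s: 8.65
eef_pos: [0.6596, -0.2082, 0.0896]
eef_rot: [-0.012, 0.706, 0.707, 0.026]
wrist_force: [-0.7, 0.4, -0.6]
opening: 0.467
grasp_force: 60.6
[[-0.0024  0.9998  0.0198  0.6596]
 [ 0.9986  0.0014  0.0536 -0.2082]
 [ 0.0535  0.0199 -0.9984  0.0896]
 [ 0.      0.      0.      1.    ]] [-0.02   0.019 -0.   ]
```

View pics/w2.png

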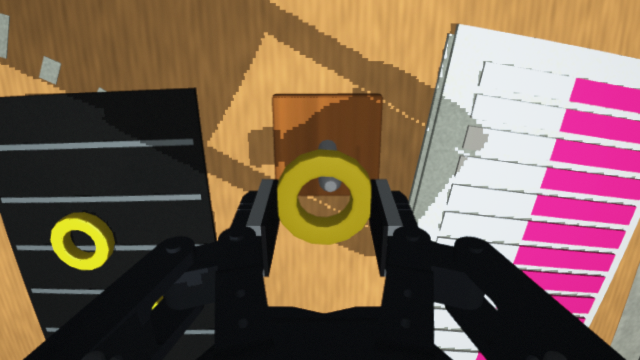

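The collar is held flat, its centre at (324,317) full-frame; the post tip shows through its hole at (330,305).

```bash
python3 - <<'E'
from h import *
np.set_printoptions(precision=4,suppress=True)
c=dict(np.load('pics/w2.npz'));T=c['T']@c['T_tool_cam']
print('tip',world(c,[(330,305)],.064,T),'collar top',world(c,[(324,317)],.0896,T),cloud(c,T)[317,285],shares([.6635,-.2125,.09]))
E
```

```text
tip [[ 0.6635 -0.2118  0.064 ]] collar top [[ 0.66   -0.2051  0.0896]] [ 0.6432 -0.2058  0.0882] [-0.02   0.019 -0.   ]
```

```bash

python3 -m handwheel '[[[-0.033,0.018,0,0],[-0.033,0.018,0,0],[-0.033,0.018,0,0],[-0.042,0.014,0.2,0],[-0.052,0.011,0.345,0],[-0.052,0.011,0.345,0],[-0.052,0.011,0.345,0]]]'
python3 -m handwheel '[[[0,0,0,0],[0,0,0,0],[0,0,0,0]]]' 54
python3 -m handwheel '[[[0.02,0.01,-0.42,0],[0.02,0.01,-0.42,0],[0.02,0.01,-0.42,0],[0.02,0.01,-0.42,0]]]'
python3 - <<'E'
from h import *
np.set_printoptions(precision=4,suppress=True)
T=tool();c=ctrl.camera('wrist');save('w3',c['color'][120:]);np.savez('pics/w3.npz',T=T,**c);print(T,shares([.487,-.2825,.09]))
E
```

```text
time_s: 9.57
eef_pos: [0.6657, -0.2159, 0.0231]
eef_rot: [-0.01, 0.706, 0.708, 0.027]
wrist_force: [-0.0, -0.6, -0.1]
opening: 0.468
grasp_force: 74.4
time_s: 9.95
eef_pos: [0.6655, -0.2157, 0.0227]
eef_rot: [-0.01, 0.706, 0.708, 0.027]
wrist_force: [-0.2, -0.3, -0.3]
opening: 0.63
grasp_force: 0.0
time_s: 10.45
eef_pos: [0.6643, -0.2154, 0.1045]
eef_rot: [-0.011, 0.706, 0.707, 0.026]
wrist_force: [-0.9, -0.3, -0.1]
opening: 0.631
grasp_force: 0.0
[[-0.0025  0.9998  0.0208  0.6643]
 [ 0.9986  0.0014  0.0532 -0.2154]
 [ 0.0532  0.0209 -0.9984  0.1045]
 [ 0.      0.      0.      1.    ]] [-0.337 -0.887  0.034]
```

View pics/w3.png

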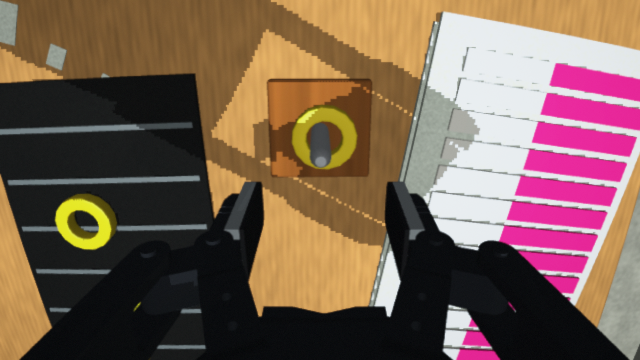

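One collar is home: (325,137) in this crop, flat on the foot round the post. Next collar.

```bash

python3 -m handwheel '[[[-0.337,-0.887,0,0],[-0.337,-0.887,0,0],[-0.337,-0.887,0,0],[-0.337,-0.887,0,0],[-0.345,-0.9,0.2,0],[-0.35,-0.9,0.41,0],[-0.35,-0.9,0.41,0],[-0.35,-0.9,0.41,0]]]' 62
python3 -c "
from h import *
print(shares([.487,-.2825,.015]))"
```

```text
time_s: 11.5
eef_pos: [0.4882, -0.2819, 0.017]
eef_rot: [-0.01, 0.706, 0.708, 0.027]
wrist_force: [0.6, -0.8, -0.4]
opening: 0.726
grasp_force: 0.0
[-0.004 -0.006  0.01 ]
```

```bash

python3 -m handwheel '[[[-0.004,-0.006,0.01,0],[-0.004,-0.006,0.01,0],[-0.004,-0.006,0.01,0],[-0.004,-0.006,0.01,0],[-0.004,-0.006,0.01,0]]]' 35
python3 -m handwheel '[[[0.025,0.011,-0.475,0],[0.025,0.011,-0.475,0],[0.354,0.904,-0.44,0],[0.354,0.904,-0.44,0],[0.354,0.904,-0.44,0],[0.354,0.904,-0.44,0],[0.354,0.904,-0.44,0]]]'
python3 -c "
from h import *
print(shares([.665,-.2155,.11]),shares([.6655,-.2155,.034]))"
```

```text
time_s: 12.12
eef_pos: [0.4875, -0.2836, 0.0166]
eef_rot: [-0.008, 0.706, 0.708, 0.027]
wrist_force: [-1.4, 0.5, 7.5]
opening: 0.465
grasp_force: 59.9
time_s: 13.0
eef_pos: [0.6648, -0.2158, 0.1103]
eef_rot: [-0.01, 0.706, 0.708, 0.026]
wrist_force: [-0.1, -0.0, -0.8]
opening: 0.467
grasp_force: 60.7
[0.002 0.001 0.002] [-0.018 -0.005  0.381]
```

```bash

python3 -m handwheel '[[[-0.01,-0.003,0.2,0],[-0.016,-0.008,0.375,0],[-0.016,-0.008,0.375,0],[-0.016,-0.008,0.375,0]]]'
python3 -m handwheel '[[[0,0,0,0],[0,0,0,0],[0,0,0,0]]]' 54
python3 -m handwheel '[[[0.02,0.01,-0.375,0],[0.02,0.01,-0.375,0],[0.02,0.01,-0.375,0],[0.02,0.01,-0.375,0]]]'
python3 -c "
from h import *
print(shares([.517,-.340,.11]),shares([.517,-.340,.016]))"
```

```text
time_s: 13.5
eef_pos: [0.6649, -0.2164, 0.0367]
eef_rot: [-0.01, 0.706, 0.707, 0.027]
wrist_force: [0.3, 1.3, 0.2]
opening: 0.466
grasp_force: 71.4
time_s: 13.88
eef_pos: [0.6652, -0.2155, 0.0357]
eef_rot: [-0.01, 0.706, 0.708, 0.027]
wrist_force: [0.8, -0.1, -0.5]
opening: 0.631
grasp_force: 0.0
time_s: 14.38
eef_pos: [0.6642, -0.2148, 0.1085]
eef_rot: [-0.012, 0.706, 0.708, 0.026]
wrist_force: [-0.7, 0.7, 0.3]
opening: 0.632
grasp_force: 0.0
[-0.623 -0.737 -0.056] [-0.648 -0.746  0.413]
```

```bash

python3 -m handwheel '[[[-0.623,-0.737,-0.3,0],[-0.623,-0.737,-0.3,0],[-0.623,-0.737,-0.3,0],[-0.623,-0.737,-0.3,0],[-0.623,-0.737,-0.3,0]]]' 62
cat > col.py <<'E'
from h import *
np.set_printoptions(precision=4,suppress=True)
T=tool();c=ctrl.camera('wrist');T=T@c['T_tool_cam']
hsv=cv2.cvtColor(c['color'],cv2.COLOR_RGB2HSV)
m=((hsv[...,0]>22)&(hsv[...,0]<36)&(hsv[...,1]>110)&(hsv[...,2]>60)).astype('uint8')
k,l,s,ce=cv2.connectedComponentsWithStats(m);P=cloud(c,T)
for i in range(1,k):
  if s[i,4]>150:
    z=np.nanmedian(P[l==i][:,2]);p=world(c,[s[i,:2]+(s[i,2:4]-1)/2],max(z,.014),T)[0];print(s[i,4],ce[i],p,z,shares([p[0],p[1],.08]),shares([p[0],p[1],.016]))
E
python3 col.py
```

```text
time_s: 15.0
eef_pos: [0.5161, -0.3432, 0.1591]
eef_rot: [-0.011, 0.707, 0.707, 0.027]
wrist_force: [0.3, 0.2, 0.2]
opening: 0.729
grasp_force: 0.0
2516 [519.2035  72.7158] [ 0.6618 -0.216   0.0276] 0.027594615552398255 [0.608 0.717 0.444] [0.59  0.71  0.764]
1697 [321.7584 233.4484] [ 0.5176 -0.3406  0.014 ] 0.014024447070979995 [-0.013 -0.005  0.395] [-0.03  -0.012  0.714]
1599 [296.2664 307.8518] [ 0.4954 -0.4064  0.014 ] 0.013836430221774332 [-0.341 -0.116  0.374] [-0.358 -0.123  0.694]
```

```bash

python3 -m handwheel '[[[-0.013,-0.005,0.4,0],[-0.013,-0.005,0.4,0],[-0.025,-0.015,0.71,0],[-0.025,-0.015,0.71,0],[-0.025,-0.015,0.71,0]]]'
python3 -m handwheel '[[[0,0,0.005,0],[0,0,0.005,0],[0,0,0.005,0],[0,0,0.005,0],[0,0,0.005,0]]]' 35
python3 -m handwheel '[[[0.025,0.011,-0.5,0],[0.025,0.011,-0.5,0],[0.025,0.011,-0.5,0]]]'
python3 -c "
from h import *
print(shares([.665,-.2155,.113]),shares([.6655,-.2155,.045]))"
```

```text
time_s: 15.68
eef_pos: [0.5184, -0.3409, 0.0198]
eef_rot: [-0.01, 0.706, 0.708, 0.027]
wrist_force: [0.2, -1.0, 1.0]
opening: 0.724
grasp_force: 0.0
time_s: 16.3
eef_pos: [0.5178, -0.3425, 0.0211]
eef_rot: [-0.008, 0.706, 0.708, 0.026]
wrist_force: [-4.9, 0.5, 10.9]
opening: 0.414
grasp_force: 5.7
time_s: 16.68
eef_pos: [0.5198, -0.3437, 0.124]
eef_rot: [-0.005, 0.706, 0.708, 0.026]
wrist_force: [0.0, 0.5, 0.2]
opening: 0.409
grasp_force: 0.0
[0.636 0.725 0.105] [0.621 0.717 0.445]
```

```bash
python3 -m handwheel '[[[0,0,-0.3,0],[0,0,-0.3,0],[0,0,-0.3,0]]]' 62; python3 col.py
```

```text
time_s: 17.05
eef_pos: [0.5155, -0.3439, 0.1773]
eef_rot: [-0.01, 0.706, 0.707, 0.027]
wrist_force: [0.2, 1.3, -0.1]
opening: 0.725
grasp_force: 0.0
2196 [507.9007  75.837 ] [ 0.6624 -0.2162  0.0277] 0.027714189526548083 [0.607 0.727 0.53 ] [0.59 0.72 0.85]
1517 [325.3672 227.2729] [ 0.5209 -0.3405  0.014 ] 0.014029329284566072 [-0.011  0.019  0.482] [-0.028  0.012  0.801]
1445 [297.483  298.2208] [ 0.4956 -0.4068  0.014 ] 0.013978252719661133 [-0.342 -0.108  0.461] [-0.359 -0.115  0.781]
```

```bash

python3 -m handwheel '[[[-0.011,0.019,0.48,0],[-0.011,0.019,0.48,0],[-0.025,0.012,0.81,0],[-0.025,0.012,0.81,0],[-0.025,0.012,0.81,0],[-0.025,0.012,0.81,0]]]'
python3 -c "
from h import *
print(shares([.5207,-.3405,.0145]))"
```

```text
time_s: 17.85
eef_pos: [0.5223, -0.3411, 0.0166]
eef_rot: [-0.009, 0.706, 0.708, 0.027]
wrist_force: [0.2, -0.2, -0.4]
opening: 0.728
grasp_force: 0.0
[ 0.002 -0.008  0.01 ]
```

```bash

python3 -m handwheel '[[[0.002,-0.008,0.011,0],[0.002,-0.008,0.011,0],[0.002,-0.008,0.011,0],[0.002,-0.008,0.011,0],[0.002,-0.008,0.011,0],[0.002,-0.008,0.011,0]]]' 35
python3 -m handwheel '[[[0.025,0.011,-0.5,0],[0.025,0.011,-0.5,0],[0.025,0.011,-0.5,0]]]'
python3 -c "
from h import *
print(shares([.665,-.2155,.113]),shares([.6655,-.2155,.045]))"
```

```text
time_s: 18.6
eef_pos: [0.521, -0.3409, 0.0153]
eef_rot: [-0.009, 0.706, 0.708, 0.027]
wrist_force: [-1.2, 0.2, 8.2]
opening: 0.469
grasp_force: 59.4
time_s: 18.98
eef_pos: [0.5222, -0.3423, 0.1182]
eef_rot: [-0.006, 0.706, 0.708, 0.026]
wrist_force: [0.3, -0.9, 0.4]
opening: 0.468
grasp_force: 60.4
[0.63  0.714 0.076] [0.615 0.706 0.415]
```

```bash

python3 -m handwheel '[[[0.63,0.714,0.05,0],[0.63,0.714,0.05,0],[0.63,0.714,0.05,0],[0.63,0.714,0.05,0],[0.63,0.714,0.05,0],[0.63,0.714,0.05,0]]]'
python3 -c "
from h import *
print(shares([.665,-.2155,.113]),shares([.6655,-.2155,.044]))"
```

```text
time_s: 19.73
eef_pos: [0.6616, -0.2147, 0.1124]
eef_rot: [-0.011, 0.707, 0.707, 0.026]
wrist_force: [-0.6, 0.3, -0.2]
opening: 0.47
grasp_force: 60.5
[-0.004  0.017 -0.003] [-0.022  0.012  0.342]
```

```bash

python3 -m handwheel '[[[-0.004,0.015,0.05,0],[-0.02,0.012,0.34,0],[-0.02,0.012,0.34,0],[-0.02,0.012,0.34,0],[-0.02,0.012,0.34,0]]]'
python3 -m handwheel '[[[0,0,0,0],[0,0,0,0],[0,0,0,0]]]' 54
python3 -m handwheel '[[[0.02,0.01,-0.35,0],[0.02,0.01,-0.35,0],[0.02,0.01,-0.35,0]]]'
python3 -c "
from h import *
print(shares([.495,-.407,.16]))"
```

```text
time_s: 20.35
eef_pos: [0.6669, -0.2148, 0.0458]
eef_rot: [-0.01, 0.706, 0.707, 0.027]
wrist_force: [0.7, -0.0, 0.0]
opening: 0.408
grasp_force: 0.0
time_s: 20.72
eef_pos: [0.6668, -0.2141, 0.0452]
eef_rot: [-0.01, 0.706, 0.708, 0.027]
wrist_force: [1.5, -0.2, -0.6]
opening: 0.634
grasp_force: 0.0
time_s: 21.1
eef_pos: [0.6677, -0.2141, 0.1163]
eef_rot: [-0.009, 0.706, 0.708, 0.027]
wrist_force: [-0.3, -0.0, 0.3]
opening: 0.63
grasp_force: 0.0
[-0.95  -0.859 -0.289]
```

```bash
python3 -m handwheel '[[[-0.3,-0.2,-0.4,0],[-0.3,-0.2,-0.4,0],[-0.3,-0.2,-0.4,0],[-0.3,-0.2,-0.4,0]]]' 62; python3 col.py; python3 - <<'E'
from h import *
T=tool();c=ctrl.camera('wrist');save('w4',c['color']);np.savez('pics/w4.npz',T=T,**c)
E
```

```text
time_s: 21.6
eef_pos: [0.6246, -0.277, 0.1886]
eef_rot: [-0.012, 0.706, 0.707, 0.026]
wrist_force: [0.1, 0.5, -0.8]
opening: 0.726
grasp_force: 0.0
2373 [371.3869 158.0185] [ 0.6643 -0.2141  0.0507] 0.05074251593039064 [0.281 0.188 0.561] [0.263 0.182 0.88 ]
594 [183.9933 347.5202] [ 0.4914 -0.4026  0.014 ] 0.013727888850458114 [-0.658 -0.678  0.492] [-0.675 -0.684  0.812]
```

View pics/w4.png

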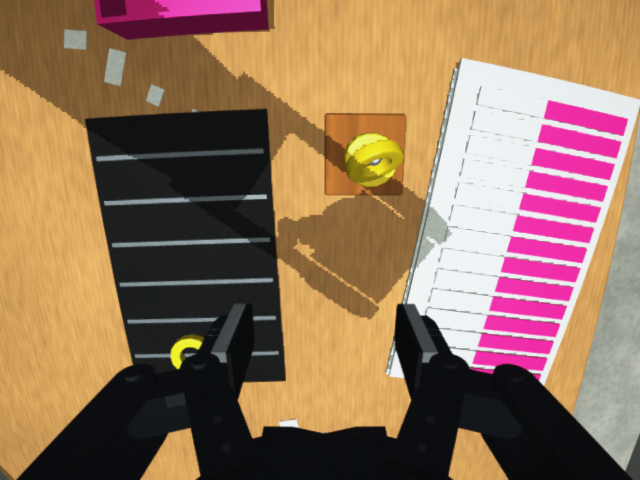

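The third collar is on the post at (372,160) but leaning; its high side must be pressed down.

```bash
python3 - <<'E'
from h import *
np.set_printoptions(precision=3,suppress=True)
c=dict(np.load('pics/w4.npz'));T=c['T']@c['T_tool_cam'];P=cloud(c,T)
save('w4c',cv2.resize(c['color'][105:205,310:420],None,fx=5,fy=5))
hsv=cv2.cvtColor(c['color'],cv2.COLOR_RGB2HSV)
m=(hsv[...,0]>22)&(hsv[...,0]<36)&(hsv[...,1]>110)&(hsv[...,2]>60);m[220:]=0
q=P[m];q=q[~np.isnan(q[:,0])]
a=np.arctan2(q[:,1]+.2125,q[:,0]-.6635)
for k in range(8):
  w=q[((a+np.pi)//(np.pi/4)).astype(int)==k]
  if len(w): print(k*45-157.5,len(w),np.percentile(w[:,2],[10,50,90]),w[w[:,2].argmax()])
E
```

```text
-157.5 348 [0.057 0.065 0.071] [ 0.656 -0.213  0.073]
-112.5 233 [0.029 0.046 0.053] [ 0.661 -0.215  0.061]
-67.5 318 [0.027 0.041 0.045] [ 0.664 -0.218  0.058]
-22.5 294 [0.028 0.047 0.056] [ 0.668 -0.213  0.061]
22.5 262 [0.061 0.067 0.071] [ 0.668 -0.209  0.074]
67.5 287 [0.027 0.067 0.073] [ 0.666 -0.207  0.075]
112.5 273 [0.026 0.029 0.073] [ 0.663 -0.209  0.075]
157.5 346 [0.027 0.068 0.073] [ 0.66  -0.209  0.075]
```

View pics/w4c.png

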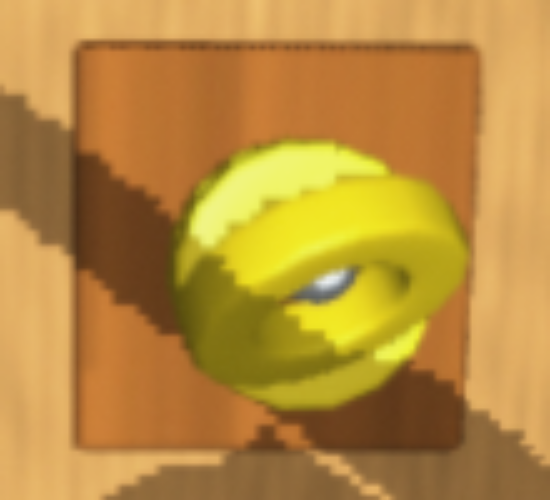

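```bash
python3 - <<'E'
from h import *
np.set_printoptions(precision=4,suppress=True)
c=dict(np.load('pics/w4.npz'));T=c['T']@c['T_tool_cam'];P=cloud(c,T)
hsv=cv2.cvtColor(c['color'],cv2.COLOR_RGB2HSV)
m=(hsv[...,0]>22)&(hsv[...,0]<36)&(hsv[...,1]>110)&(hsv[...,2]>60);m[220:]=0
q=P[m];q=q[~np.isnan(q[:,0])];q=q[q[:,2]>.034]
print(q.min(0),q.max(0),len(q))
for lo in np.arange(.035,.078,.005):
  w=q[(q[:,2]>=lo)&(q[:,2]<lo+.005)]
  print(round(lo,3),len(w),w.min(0)[:2],w.max(0)[:2])
best=0
rng=np.random.default_rng(0)
for _ in range(3000):
  a,b,d=q[rng.choice(len(q),3,False)];n=np.cross(b-a,d-a);n/=np.linalg.norm(n)+1e-12
  k=abs((q-a)@n)<.0012
  if k.sum()>best: best=k.sum();N=n*np.sign(n[2]);K=k
print(best,N,q[K].mean(0),q[K].min(0),q[K].max(0))
E
```

```text
[ 0.6428 -0.2321  0.0373] [ 0.6862 -0.1998  0.0755] 1670
0.035 8 [ 0.6622 -0.2316] [ 0.673  -0.2274]
0.04 208 [ 0.6558 -0.2321] [ 0.6821 -0.2132]
0.045 253 [ 0.6508 -0.2309] [ 0.6846 -0.213 ]
0.05 96 [ 0.647  -0.2295] [ 0.6862 -0.2129]
0.055 119 [ 0.6428 -0.2276] [ 0.6856 -0.2047]
0.06 189 [ 0.6434 -0.2242] [ 0.6838 -0.2005]
0.065 356 [ 0.6451 -0.2202] [ 0.6814 -0.1998]
0.07 439 [ 0.6495 -0.2164] [ 0.676  -0.2012]
0.075 2 [ 0.6599 -0.2093] [ 0.6661 -0.2072]
877 [ 0.297  -0.8052  0.5133] [ 0.6652 -0.2176  0.0594] [ 0.645  -0.2321  0.0373] [ 0.6862 -0.2052  0.0755]
```

```bash
python3 -c "
from h import *
print(shares([.658,-.19,.10]))"
```

```text
[0.406 0.159 0.467]
```

```bash

python3 -m handwheel '[[[0.41,0.159,0.1,0],[0.41,0.159,0.1,0],[0.41,0.159,0.3,0],[0.41,0.159,0.46,0],[0.41,0.159,0.46,0],[0.41,0.159,0.46,0]]]' 0
python3 -m handwheel '[[[-0.005,-0.002,0.05,0],[-0.01,-0.004,0.1,0],[-0.01,-0.004,0.13,0],[-0.01,-0.004,0.13,0]]]'
python3 -m handwheel '[[[-0.002,-0.001,0.025,0],[-0.004,-0.002,0.05,0],[-0.005,-0.002,0.07,0],[-0.006,-0.003,0.09,0],[-0.006,-0.003,0.11,0],[-0.006,-0.003,0.11,0]]]'
python3 - <<'E'
from h import *
T=tool();c=ctrl.camera('wrist');save('w5',cv2.resize(c['color'][180:430,150:500],None,fx=1.5,fy=1.5));print(T[:3,3])
E
```

```text
time_s: 22.45
eef_pos: [0.6596, -0.1909, 0.1045]
eef_rot: [-0.01, 0.706, 0.708, 0.027]
wrist_force: [-0.8, -0.1, 0.8]
opening: 0.0
grasp_force: 0.0
time_s: 22.95
eef_pos: [0.6584, -0.1916, 0.0772]
eef_rot: [-0.011, 0.706, 0.707, 0.026]
wrist_force: [0.4, -0.8, 0.1]
opening: 0.003
grasp_force: 0.1
time_s: 23.7
eef_pos: [0.6573, -0.186, 0.0544]
eef_rot: [-0.015, 0.705, 0.708, 0.028]
wrist_force: [-2.1, 16.3, 2.4]
opening: -0.002
grasp_force: 8.3
[ 0.65730054 -0.18596022  0.0544152 ]
```

View pics/w5.png

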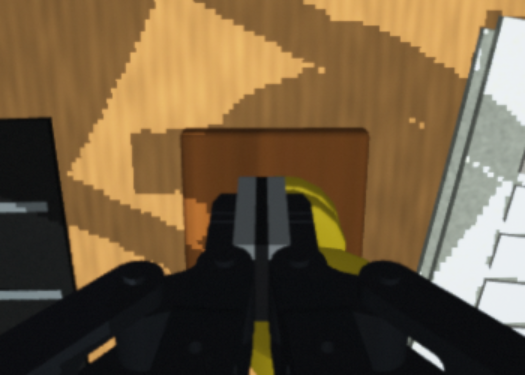

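```bash

python3 -m handwheel '[[[0.1,0,-0.1,0],[0.1,0,-0.5,0],[-0.3,0.03,-0.75,0],[-0.3,0.03,-0.75,0],[-0.3,0.03,-0.75,0]]]' 62
python3 - <<'E'
from h import *
np.set_printoptions(precision=4,suppress=True)
T=tool();c=ctrl.camera('wrist');np.savez('pics/w6.npz',T=T,**c);save('w6',cv2.resize(c['color'][60:260,200:480],None,fx=2.5,fy=2.5))
T=T@c['T_tool_cam'];P=cloud(c,T)
hsv=cv2.cvtColor(c['color'],cv2.COLOR_RGB2HSV)
m=(hsv[...,0]>22)&(hsv[...,0]<36)&(hsv[...,1]>110)&(hsv[...,2]>60);m[260:]=0
q=P[m];q=q[~np.isnan(q[:,0])];q=q[q[:,2]>.034]
print(q.min(0),q.max(0),len(q),tool()[:3,3])
best=0
rng=np.random.default_rng(0)
for _ in range(3000):
  a,b,d=q[rng.choice(len(q),3,False)];n=np.cross(b-a,d-a);n/=np.linalg.norm(n)+1e-12
  k=abs((q-a)@n)<.0012
  if k.sum()>best: best=k.sum();N=n*np.sign(n[2]);K=k
print(best,N,q[K].mean(0),q[K].min(0),q[K].max(0))
E
```

```text
time_s: 24.38
eef_pos: [0.6628, -0.2634, 0.2063]
eef_rot: [-0.007, 0.707, 0.706, 0.027]
wrist_force: [0.0, 0.1, 0.3]
opening: 0.724
grasp_force: 0.0
[ 0.6582 -0.2274  0.0343] [ 0.6836 -0.1865  0.0765] 946 [ 0.6619 -0.2611  0.2039]
370 [0.9008 0.3993 0.1708] [ 0.6736 -0.2052  0.0602] [ 0.6643 -0.2238  0.0343] [ 0.6836 -0.1865  0.0765]
```

View pics/w6.png

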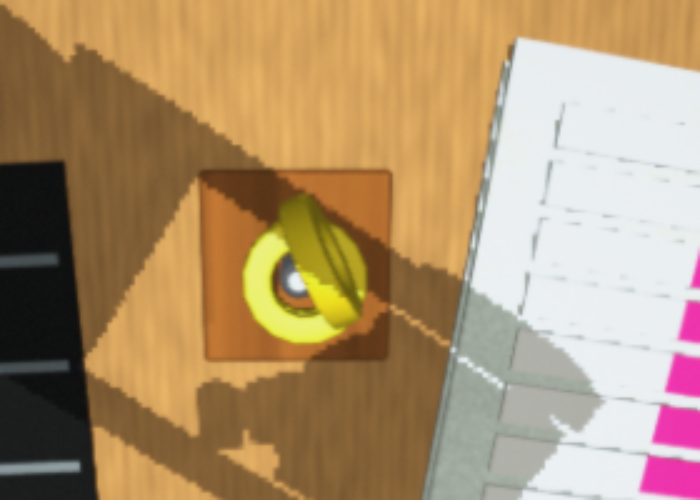

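```bash
python3 -c "
from h import *
c=dict(np.load('pics/w6.npz'));T=c['T']@c['T_tool_cam'];P=cloud(c,T)
hsv=cv2.cvtColor(c['color'],cv2.COLOR_RGB2HSV)
m=(hsv[...,0]>22)&(hsv[...,0]<36)&(hsv[...,1]>110)&(hsv[...,2]>60);m[260:]=0
q=P[m];q=q[q[:,2]>.068];print(len(q),np.nanmean(q,0),np.nanmin(q,0),np.nanmax(q,0))
print(shares([.669,-.207,.11]))"
```

```text
556 [ 0.66849633 -0.20740066  0.07225545] [ 0.65894248 -0.22282719  0.06800107] [ 0.67941719 -0.19233013  0.07650408]
[0.246 0.023 0.484]
```

```bash

python3 -m handwheel '[[[0.246,0.023,0.2,-0.28],[0.246,0.023,0.45,-0.28],[0.246,0.023,0.45,-0.28],[0.246,0.023,0.45,-0.28],[0.246,0.023,0.45,-0.28]]]' 36
python3 -c "
from h import *
print(shares([.669,-.207,.076]),tool())"
```

```text
time_s: 25.05
eef_pos: [0.6683, -0.2053, 0.1157]
eef_rot: [-0.004, 0.543, 0.839, 0.028]
wrist_force: [0.7, -0.6, -0.9]
opening: 0.422
grasp_force: 0.0
[-0.017 -0.009  0.198] [[-0.40965873  0.91194049  0.02332949  0.66830307]
 [ 0.91145141  0.40810888  0.05199499 -0.2052659 ]
 [ 0.03789536  0.0425639  -0.99837481  0.11574984]
 [ 0.          0.          0.          1.        ]]
```

```bash

python3 -m handwheel '[[[-0.017,-0.009,0.1,0],[-0.017,-0.009,0.2,0],[-0.017,-0.009,0.205,0],[-0.017,-0.009,0.205,0]]]'
python3 -m handwheel '[[[0,0,0,0],[0,0,0,0],[0,0,0,0],[0,0,0,0]]]' 4
python3 -m handwheel '[[[0,0,-0.1,0],[0,0,-0.3,0],[0,0,-0.45,0],[0,0,-0.45,0]]]'
python3 -c "
from h import *
print(shares([.505,-.33,.165]))"
```

```text
time_s: 25.55
eef_pos: [0.6686, -0.2074, 0.0738]
eef_rot: [-0.005, 0.543, 0.839, 0.028]
wrist_force: [0.1, -0.7, 0.2]
opening: 0.419
grasp_force: 0.0
time_s: 26.05
eef_pos: [0.6698, -0.2076, 0.0755]
eef_rot: [-0.003, 0.543, 0.839, 0.028]
wrist_force: [2.6, 1.0, 3.8]
opening: 0.08
grasp_force: 59.0
time_s: 26.55
eef_pos: [0.6679, -0.2136, 0.1685]
eef_rot: [-0.002, 0.543, 0.839, 0.028]
wrist_force: [0.3, 0.5, -0.0]
opening: 0.076
grasp_force: 59.4
[-0.197 -0.981 -0.033]
```

```bash

python3 -m handwheel '[[[-0.197,-0.98,0,0],[-0.197,-0.98,0,0.28],[-0.197,-0.98,0,0.28],[-0.197,-0.98,0,0.28],[-0.197,-0.98,0,0.28]]]'
python3 - <<'E'
from h import *
np.set_printoptions(precision=4,suppress=True)
T=tool();c=ctrl.camera('wrist');P=cloud(c,T@c['T_tool_cam'])
hsv=cv2.cvtColor(c['color'],cv2.COLOR_RGB2HSV)
m=(hsv[...,0]>22)&(hsv[...,0]<36)&(hsv[...,1]>110)&(hsv[...,2]>60)
q=P[m];q=q[q[:,2]>.04];print(T[:3,3],len(q),np.nanmean(q,0),np.nanmin(q,0),np.nanmax(q,0))
print(shares([.505,-.33,.052]))
E
```

```text
time_s: 27.18
eef_pos: [0.5032, -0.3283, 0.1538]
eef_rot: [-0.011, 0.706, 0.707, 0.027]
wrist_force: [-0.4, 0.1, 0.1]
opening: 0.081
grasp_force: 59.4
[ 0.5032 -0.3283  0.1538] 1703 [ 0.5057 -0.3191  0.1426] [ 0.4989 -0.3468  0.0403] [ 0.6658 -0.2067  0.1646]
[-0.038 -0.007  0.509]
```

```bash

python3 -m handwheel '[[[-0.02,-0.004,0.25,0],[-0.035,-0.007,0.45,0],[-0.036,-0.007,0.48,0],[-0.038,-0.007,0.5,0],[-0.038,-0.007,0.5,0]]]'
python3 -m handwheel '[[[0,0,0,0],[0,0,0,0],[0,0,-0.1,0],[0,0,-0.4,0],[0,0,-0.7,0],[0,0,-0.7,0],[0,0,-0.7,0]]]' 62
python3 col.py
```

```text
time_s: 27.85
eef_pos: [0.5063, -0.331, 0.0558]
eef_rot: [-0.009, 0.706, 0.708, 0.027]
wrist_force: [-0.5, 0.4, -0.3]
opening: 0.076
grasp_force: 59.4
time_s: 28.72
eef_pos: [0.5018, -0.3379, 0.1951]
eef_rot: [-0.01, 0.706, 0.707, 0.027]
wrist_force: [-0.1, 0.1, -0.8]
opening: 0.728
grasp_force: 0.0
1933 [511.5541  86.9115] [ 0.6621 -0.2159  0.0276] 0.02756543753072943 [0.574 0.792 0.617] [0.557 0.785 0.937]
637 [327.5573 220.7174] [ 0.5087 -0.3266  0.0441] 0.044058622061664665 [0.024 0.024 0.571] [0.007 0.017 0.891]
1290 [312.2023 295.7535] [ 0.4955 -0.4072  0.014 ] 0.013857835812942698 [-0.378 -0.042  0.548] [-0.395 -0.049  0.868]
```

```bash
python3 -c "
from h import *
print(shares([.555,-.327,.10]),shares([.555,-.327,.046]),shares([.505,-.327,.046]))"
```

```text
[0.026 0.258 0.476] [0.012 0.252 0.746] [0.013 0.002 0.74 ]
```

```bash

python3 -m handwheel '[[[0.026,0.26,0,0],[0.026,0.26,0.3,0],[0.026,0.26,0.6,0],[0.015,0.26,0.74,0],[0.015,0.26,0.74,0],[0.015,0.2,0.74,0],[0.015,0.14,0.74,0],[0.015,0.08,0.74,0],[0.015,0.03,0.74,0],[0.015,0.03,0.74,0]]]' 0
python3 -m handwheel '[[[0,0.2,-0.1,0],[0,0.2,-0.5,0],[0,0,-0.65,0],[0,0,-0.65,0],[0,0,-0.65,0]]]' 62
python3 col.py
```

```text
time_s: 30.02
eef_pos: [0.5104, -0.3273, 0.0469]
eef_rot: [-0.01, 0.706, 0.707, 0.027]
wrist_force: [-0.8, 1.1, 0.4]
opening: 0.002
grasp_force: 0.0
time_s: 30.65
eef_pos: [0.5083, -0.3338, 0.1762]
eef_rot: [-0.01, 0.706, 0.707, 0.027]
wrist_force: [0.1, -1.0, 0.2]
opening: 0.725
grasp_force: 0.0
2177 [515.6651  89.169 ] [ 0.6619 -0.2158  0.0276] 0.027631288825237077 [0.559 0.759 0.523] [0.542 0.752 0.843]
1556 [289.3246 226.2404] [ 0.4829 -0.329   0.014 ] 0.014038329996136162 [-0.004 -0.136  0.474] [-0.021 -0.143  0.793]
1439 [305.4031 308.754 ] [ 0.4956 -0.4072  0.014 ] 0.01380265294247851 [-0.394 -0.074  0.454] [-0.411 -0.081  0.774]
```

Flat again at (0.483, -0.329). Regrasp.

```bash

python3 -m handwheel '[[[-0.004,-0.136,0.47,0],[-0.004,-0.136,0.47,0],[-0.018,-0.143,0.7,0],[-0.018,-0.143,0.8,0],[-0.018,-0.143,0.8,0],[-0.018,-0.143,0.8,0]]]'
python3 -c "
from h import *
print(shares([.4829,-.3288,.0145]))"
```

```text
time_s: 31.45
eef_pos: [0.4844, -0.3299, 0.017]
eef_rot: [-0.009, 0.706, 0.708, 0.027]
wrist_force: [0.6, -0.3, 0.6]
opening: 0.723
grasp_force: 0.0
[ 0.005 -0.008  0.012]
```

```bash

python3 -m handwheel '[[[0.005,-0.007,0.014,0],[0.005,-0.007,0.014,0],[0.005,-0.007,0.014,0],[0.005,-0.007,0.014,0],[0.005,-0.007,0.014,0],[0.005,-0.007,0.014,0]]]' 35
python3 -m handwheel '[[[0.025,0.011,-0.5,0],[0.025,0.011,-0.5,0],[0.025,0.011,-0.5,0]]]'
python3 -c "
from h import *
print(shares([.664,-.2155,.116]))"
```

```text
time_s: 32.2
eef_pos: [0.4831, -0.3292, 0.0149]
eef_rot: [-0.008, 0.706, 0.708, 0.027]
wrist_force: [0.3, 0.3, 5.9]
opening: 0.473
grasp_force: 60.3
time_s: 32.58
eef_pos: [0.484, -0.3304, 0.1178]
eef_rot: [-0.006, 0.706, 0.708, 0.026]
wrist_force: [-0.6, -0.1, -0.6]
opening: 0.473
grasp_force: 60.9
[0.571 0.9   0.061]
```

```bash

python3 -m handwheel '[[[0.571,0.9,0.05,0],[0.571,0.9,0.05,0],[0.571,0.9,0.05,0],[0.571,0.9,0.05,0],[0.571,0.9,0.05,0],[0.571,0.9,0.05,0],[0.571,0.9,0.05,0]]]'
cat > held.py <<'E'
from h import *
np.set_printoptions(precision=4,suppress=True)
T=tool();c=ctrl.camera('wrist');P=cloud(c,T@c['T_tool_cam'])
hsv=cv2.cvtColor(c['color'],cv2.COLOR_RGB2HSV)
m=(hsv[...,0]>22)&(hsv[...,0]<36)&(hsv[...,1]>110)&(hsv[...,2]>60)
q=P[m];q=q[abs(q[:,2]-T[2,3])<.012];q=q[(abs(q[:,0]-T[0,3])<.04)&(abs(q[:,1]-T[1,3])<.04)]
print('tcp',T[:3,3],len(q),q.min(0),q.max(0),'mid',(q.min(0)+q.max(0))/2)
A=np.c_[q[:,:2],np.ones(len(q))];print('plane',np.linalg.lstsq(A,q[:,2],rcond=None)[0])
E
python3 held.py
```

```text
time_s: 33.45
eef_pos: [0.6606, -0.2144, 0.1128]
eef_rot: [-0.011, 0.707, 0.707, 0.026]
wrist_force: [0.0, -0.1, 0.8]
opening: 0.47
grasp_force: 60.9
tcp [ 0.6606 -0.2144  0.1128] 5594 [ 0.6409 -0.2371  0.1024] [ 0.6812 -0.1934  0.1156] mid [ 0.6611 -0.2152  0.109 ]
plane [-0.007  -0.0119  0.1133]
```

```bash

python3 -m handwheel '[[[0.01,0.016,0,0],[0.01,0.016,0,0],[0.004,0.013,0.1,0],[-0.002,0.01,0.2,0],[-0.006,0.008,0.29,0],[-0.007,0.008,0.33,0],[-0.007,0.008,0.33,0]]]'
python3 -m handwheel '[[[0,0,0,0],[0,0,0,0],[0,0,0,0]]]' 54
python3 -m handwheel '[[[0.02,0.01,-0.35,0],[0.02,0.01,-0.35,0],[0.02,0.01,-0.35,0]]]'
python3 -m handwheel '[[[-0.6,-0.5,-0.4,0],[-0.6,-0.5,-0.4,0],[-0.6,-0.5,-0.4,0],[-0.6,-0.5,-0.4,0]]]' 62;python3 col.py
```

```text
time_s: 34.38
eef_pos: [0.6643, -0.211, 0.046]
eef_rot: [-0.011, 0.706, 0.708, 0.026]
wrist_force: [0.6, 0.4, -0.6]
opening: 0.475
grasp_force: 60.9
time_s: 34.75
eef_pos: [0.6653, -0.2116, 0.048]
eef_rot: [-0.01, 0.706, 0.708, 0.027]
wrist_force: [-0.1, -0.1, 0.1]
opening: 0.632
grasp_force: 0.0
time_s: 35.12
eef_pos: [0.666, -0.2114, 0.1189]
eef_rot: [-0.009, 0.706, 0.708, 0.027]
wrist_force: [0.7, 0.5, -0.4]
opening: 0.636
grasp_force: 0.0
time_s: 35.62
eef_pos: [0.562, -0.3384, 0.1892]
eef_rot: [-0.01, 0.708, 0.706, 0.026]
wrist_force: [0.1, -0.1, -0.1]
opening: 0.723
grasp_force: 0.0
2542 [448.943   77.6255] [ 0.6619 -0.2145  0.0377] 0.03769193543522756 [0.58  0.484 0.582] [0.563 0.476 0.902]
1089 [252.056  294.9183] [ 0.4961 -0.4064  0.014 ] 0.013956902862301085 [-0.379 -0.344  0.513] [-0.395 -0.351  0.833]
```

Third is flat (top at 37.7 mm). Fourth collar.

```bash

python3 -m handwheel '[[[-0.379,-0.344,0.3,0],[-0.379,-0.344,0.5,0],[-0.379,-0.344,0.5,0],[-0.392,-0.35,0.7,0],[-0.392,-0.35,0.835,0],[-0.392,-0.35,0.835,0],[-0.392,-0.35,0.835,0]]]'
python3 -c "
from h import *
print(shares([.4957,-.4070,.0145]))"
```

```text
time_s: 36.55
eef_pos: [0.4991, -0.4047, 0.0174]
eef_rot: [-0.01, 0.706, 0.708, 0.027]
wrist_force: [0.9, 0.7, -0.0]
opening: 0.729
grasp_force: 0.0
[-0.012 -0.018  0.014]
```

```bash

python3 -m handwheel '[[[-0.012,-0.017,0.015,0],[-0.012,-0.017,0.015,0],[-0.012,-0.017,0.015,0],[-0.012,-0.017,0.015,0],[-0.012,-0.017,0.015,0],[-0.012,-0.017,0.015,0],[-0.012,-0.017,0.015,0]]]' 35
python3 -m handwheel '[[[0.025,0.011,-0.5,0],[0.025,0.011,-0.5,0],[0.5,0.42,-0.48,0],[0.5,0.42,-0.48,0],[0.5,0.42,-0.48,0]]]'
python3 -c "
from h import *
print(shares([.664,-.2145,.116]))"
```

```text
time_s: 37.42
eef_pos: [0.4956, -0.4085, 0.0153]
eef_rot: [-0.008, 0.706, 0.707, 0.026]
wrist_force: [0.8, 1.6, 6.1]
opening: 0.472
grasp_force: 60.5
time_s: 38.05
eef_pos: [0.5784, -0.3084, 0.1169]
eef_rot: [-0.01, 0.704, 0.709, 0.027]
wrist_force: [-0.5, -1.0, 0.4]
opening: 0.474
grasp_force: 60.8
[0.465 0.431 0.039]
```

```bash

python3 -m handwheel '[[[0.465,0.435,0.03,0],[0.465,0.435,0.03,0],[0.465,0.435,0.03,0],[0.465,0.435,0.03,0],[0.465,0.435,0.03,0],[0.465,0.435,0.03,0]]]'
python3 held.py; python3 -c "
from h import *
print(shares([.664,-.2125,.116]))"
```

```text
time_s: 38.8
eef_pos: [0.6621, -0.2204, 0.117]
eef_rot: [-0.01, 0.707, 0.707, 0.026]
wrist_force: [-0.4, -1.1, -0.0]
opening: 0.468
grasp_force: 60.8
tcp [ 0.6621 -0.2204  0.117 ] 5595 [ 0.6424 -0.2426  0.1061] [ 0.6827 -0.1987  0.1193] mid [ 0.6625 -0.2206  0.1127]
plane [-0.0053 -0.0108  0.1163]
[0.038 0.009 0.007]
```

```bash

python3 -m handwheel '[[[0.039,0.007,0,0],[0.039,0.007,0,0],[0.033,0.004,0.1,0],[0.028,0.001,0.2,0],[0.025,0,0.27,0],[0.024,0,0.3,0],[0.024,0,0.3,0]]]'
python3 -m handwheel '[[[0,0,0,0],[0,0,0,0],[0,0,0,0]]]' 54
python3 -m handwheel '[[[0.02,0.01,-0.35,0],[0.02,0.01,-0.35,0],[0.02,0.01,-0.35,0]]]'
python3 -m handwheel '[[[-0.6,-0.5,-0.5,0],[-0.6,-0.5,-0.5,0],[-0.6,-0.5,-0.5,0],[-0.6,-0.5,-0.5,0]]]' 85;python3 col.py
python3 - <<'E'
from h import *
np.set_printoptions(precision=4,suppress=True)
c=ctrl.camera('top');np.savez('pics/top2.npz',**c);P=cloud(c);H=np.nan_to_num(P[...,2])
for nm,(u,v) in [('pink',(217,284)),('teal',(244,225))]:
    mm=np.zeros((480,640),bool);mm[v-30:v+30,u-30:u+30]=1;q=P[mm&(H>.08)&(H<.1)]
    print(nm,len(q),np.median(q[:,2]),cv2.minEnclosingCircle(q[:,:2].astype('f4')))
w=dict(np.load('pics/top.npz'));d=cv2.absdiff(w['color'],c['color']).max(2)
print(np.argwhere(d[160:320,80:440]>90).shape)
E
```

```text
time_s: 39.72
eef_pos: [0.664, -0.2108, 0.0565]
eef_rot: [-0.011, 0.706, 0.707, 0.026]
wrist_force: [-1.2, 0.1, -0.4]
opening: 0.469
grasp_force: 60.8
time_s: 40.1
eef_pos: [0.6646, -0.2111, 0.058]
eef_rot: [-0.01, 0.706, 0.708, 0.027]
wrist_force: [-0.2, -0.2, -0.0]
opening: 0.632
grasp_force: 0.0
time_s: 40.48
eef_pos: [0.6653, -0.2109, 0.1289]
eef_rot: [-0.009, 0.706, 0.708, 0.027]
wrist_force: [-0.3, -0.7, -0.5]
opening: 0.631
grasp_force: 0.0
time_s: 40.98
eef_pos: [0.5611, -0.3396, 0.2202]
eef_rot: [-0.009, 0.708, 0.706, 0.026]
wrist_force: [0.2, 0.3, 0.1]
opening: 0.994
grasp_force: 0.0
2518 [439.8745  78.8991] [ 0.6609 -0.2142  0.0475] 0.04747038487405947 [0.578 0.479 0.734] [0.562 0.472 1.054]
pink 186 0.09024333589304434 ((0.46908438205718994, 0.2772219181060791), 0.03133159503340721)
teal 182 0.09072858778013548 ((0.5702812671661377, 0.2311801016330719), 0.03135699778795242)
(401, 2)
```

All four collars are flat (stack top 47.5 mm). The pink beaker has been knocked to (0.469, 0.277), still upright. Pushing past the upper reach tilts the tool and that tilt stays, so I will use it to lean the tool about 60°. A half turn about its axis then pours.

```bash

python3 -m handwheel '[[[0.88,-0.09,-0.4,0],[0.88,-0.09,-0.4,0],[0.88,-0.09,-0.4,0],[0.88,-0.09,-0.4,0]]]' >/dev/null
python3 -m handwheel '[[[0.88,-0.09,-0.4,0],[0.88,-0.09,-0.4,0],[0.88,-0.09,-0.4,0],[0.88,-0.09,-0.4,0]]]' >/dev/null
python3 -m handwheel '[[[0.88,-0.09,-0.5,0.81],[0.88,-0.09,-0.5,0.81],[0.88,-0.09,-0.5,0.81],[0.88,-0.09,-0.5,0.81],[0.88,-0.09,-0.5,0.81],[0.88,-0.09,-0.5,0.81],[0.88,-0.09,-0.5,0.81]]]'
python3 -m handwheel '[[[0,0,-1,0],[0,0,-1,0],[0,0,-1,0],[0,0,-1,0]]]'
python3 -m handwheel '[[[0,0,-1,0],[0,0,-1,0],[0,0,-1,0],[0,0,-1,0]]]'
python3 -c "
from h import *
print(tool(),ctrl.get_obs()['q'])"
```

```text
time_s: 42.95
eef_pos: [0.5021, 0.1774, 0.5016]
eef_rot: [-0.024, 0.984, 0.175, 0.014]
wrist_force: [-0.3, 0.3, -0.3]
opening: 0.994
grasp_force: 0.0
time_s: 43.45
eef_pos: [0.498, 0.1667, 0.7066]
eef_rot: [-0.023, 0.984, 0.178, 0.018]
wrist_force: [-0.1, 1.2, -0.2]
opening: 0.996
grasp_force: 0.0
time_s: 43.95
eef_pos: [0.4551, 0.1461, 0.827]
eef_rot: [-0.026, 0.983, 0.177, 0.031]
wrist_force: [-0.1, 0.8, -0.3]
opening: 0.997
grasp_force: 0.0
[[ 0.93531105  0.35005529  0.05152218  0.45512194]
 [ 0.34686876 -0.93588084  0.06171805  0.14611754]
 [ 0.06982335 -0.03985414 -0.99676293  0.82696824]
 [ 0.          0.          0.          1.        ]] [0.02073036 0.2406547  0.29769408 0.10855549 2.54759622 1.32667197]
```

```bash

python3 -m handwheel '[[[0,0,-1,0],[0,0,-1,0],[0,0,-1,0],[0,0,-1,0],[0,0,-1,0],[0,0,-1,0]]]'
python3 -m handwheel '[[[0,0,-1,0],[0,0,-1,0],[0,0,-1,0],[0,0,-1,0],[0,0,-1,0],[0,0,-1,0]]]'
python3 -c "
from h import *
print(tool(),ctrl.get_obs()['q'])"
```

```text
time_s: 44.7
eef_pos: [0.3874, 0.1195, 0.867]
eef_rot: [-0.028, 0.983, 0.177, 0.043]
wrist_force: [0.2, 0.5, 0.8]
opening: 0.997
grasp_force: 0.0
time_s: 45.45
eef_pos: [0.362, 0.1115, 0.8864]
eef_rot: [-0.026, 0.982, 0.176, 0.07]
wrist_force: [0.4, -0.2, 0.3]
opening: 0.997
grasp_force: 0.0
[[ 0.92825142  0.3492567   0.12794161  0.36202271]
 [ 0.34206933 -0.93666726  0.07511998  0.11154152]
 [ 0.14607487 -0.02596533 -0.98893272  0.88637101]
 [ 0.          0.          0.          1.        ]] [-0.09321974  0.08895044  0.2988504   0.17675032  2.62593824  1.28200514]
```

```bash

python3 -m handwheel '[[[1,0,-1,0],[1,0,-1,0],[1,0,-1,0],[1,0,-1,0],[1,0,-1,0],[1,0,-1,0]]]'
python3 -m handwheel '[[[1,0,-1,0],[1,0,-1,0],[1,0,-1,0],[1,0,-1,0],[1,0,-1,0],[1,0,-1,0]]]'
python3 -m handwheel '[[[1,0,-1,0],[1,0,-1,0],[1,0,-1,0],[1,0,-1,0],[1,0,-1,0],[1,0,-1,0]]]'
python3 -c "
from h import *
print(tool(),ctrl.get_obs()['q'])"
```

```text
time_s: 46.2
eef_pos: [0.3645, 0.111, 0.8857]
eef_rot: [-0.031, 0.981, 0.176, 0.069]
wrist_force: [-0.1, -0.1, 0.0]
opening: 0.994
grasp_force: 0.0
time_s: 46.95
eef_pos: [0.3677, 0.1096, 0.8848]
eef_rot: [-0.037, 0.981, 0.177, 0.069]
wrist_force: [-0.5, -0.3, -0.5]
opening: 0.997
grasp_force: 0.0
time_s: 47.7
eef_pos: [0.3707, 0.1076, 0.884]
eef_rot: [-0.042, 0.981, 0.177, 0.068]
wrist_force: [0.9, 0.8, -0.0]
opening: 0.997
grasp_force: 0.0
[[ 0.92788236  0.35328765  0.11925673  0.37074378]
 [ 0.34178863 -0.93369974  0.10670208  0.10760078]
 [ 0.14904651 -0.05824638 -0.98711321  0.88397018]
 [ 0.          0.          0.          1.        ]] [-0.13232444  0.09848097  0.29865956  0.24900533  2.62601666  1.30525938]
```

```bash

python3 -m handwheel '[[[-0.5,0,-1,0],[-0.5,0,-1,0],[-0.5,0,-1,0],[-0.5,0,-1,0],[-0.5,0,-1,0],[-0.5,0,-1,0]]]'
python3 -c "
from h import *
print(tool(),ctrl.get_obs()['q'])"
python3 -m handwheel '[[[-0.5,0,-1,0],[-0.5,0,-1,0],[-0.5,0,-1,0],[-0.5,0,-1,0],[-0.5,0,-1,0],[-0.5,0,-1,0]]]'
python3 -c "
from h import *
print(tool(),ctrl.get_obs()['q'])"
```

```text
time_s: 48.45
eef_pos: [0.3304, 0.1014, 0.9104]
eef_rot: [-0.034, 0.978, 0.174, 0.108]
wrist_force: [0.2, 0.4, -0.7]
opening: 0.996
grasp_force: 0.0
[[ 0.91581364  0.34846827  0.19963777  0.33043211]
 [ 0.33382575 -0.93688548  0.10395172  0.10142096]
 [ 0.22326161 -0.02855618 -0.97434019  0.91044035]
 [ 0.          0.          0.          1.        ]] [-0.18704028  0.01943026  0.29908929  0.2862991   2.62590941  1.29420889]
time_s: 49.2
eef_pos: [0.2852, 0.1094, 0.9327]
eef_rot: [-0.024, 0.974, 0.171, 0.145]
wrist_force: [-0.1, 0.1, -0.6]
opening: 0.996
grasp_force: 0.0
[[ 0.8992547   0.3410127   0.27395495  0.28518969]
 [ 0.32700634 -0.94005517  0.09676323  0.10939216]
 [ 0.29053026  0.00257021 -0.95686235  0.93266301]
 [ 0.          0.          0.          1.        ]] [-0.20186026 -0.05844456  0.29907772  0.30848749  2.62590403  1.3102575 ]
```

```bash

python3 -m handwheel '[[[-1,0,-1,0],[-1,0,-1,0],[-1,0,-1,0],[-1,0,-1,0],[-1,0,-1,0],[-1,0,-1,0]]]'
python3 -c "
from h import *
print(tool(),ctrl.get_obs()['q'])"
python3 -m handwheel '[[[-0.6,0,-1,0],[-0.6,0,-1,0],[-0.6,0,-1,0],[-0.6,0,-1,0],[-0.6,0,-1,0],[-0.6,0,-1,0]]]'
python3 -c "
from h import *
print(tool(),ctrl.get_obs()['q'])"
```

```text
time_s: 49.95
eef_pos: [0.1698, 0.1635, 0.9528]
eef_rot: [-0.011, 0.969, 0.167, 0.183]
wrist_force: [0.7, 0.8, 0.1]
opening: 0.995
grasp_force: 0.0
[[ 0.87727065  0.32825478  0.35020709  0.16975668]
 [ 0.32053391 -0.9437141   0.08161935  0.16353481]
 [ 0.35728731  0.04065099 -0.93310947  0.95278645]
 [ 0.          0.          0.          1.        ]] [ 0.26069335 -0.15109175  0.29899934 -0.02312882  2.62590803  1.46698475]
time_s: 50.7
eef_pos: [0.0332, 0.1346, 0.9641]
eef_rot: [-0.019, 0.961, 0.169, 0.219]
wrist_force: [0.3, 0.4, -0.5]
opening: 0.993
grasp_force: 0.0
[[ 0.8470973   0.33280539  0.41432685  0.03318299]
 [ 0.31573193 -0.94228983  0.11136974  0.13464507]
 [ 0.42748043  0.03647522 -0.90328846  0.96409881]
 [ 0.          0.          0.          1.        ]] [ 1.31536231 -0.17413607  0.29824697 -0.85734403  2.62608326  1.70561083]
```

```bash

for i in 1 2 3; do :; done
python3 -m handwheel '[[[0.55,0.29,0.93,0],[0.55,0.29,0.93,0],[0.55,0.29,0.93,0],[0.55,0.29,0.93,0],[0.55,0.29,0.93,0],[0.55,0.29,0.93,0],[0.55,0.29,0.93,0]]]'
python3 -m handwheel '[[[0.55,0.29,0.93,0],[0.55,0.29,0.93,0],[0.55,0.29,0.93,0],[0.55,0.29,0.93,0],[0.55,0.29,0.93,0]]]'
python3 -m handwheel '[[[0.55,0.29,0.93,0],[0.55,0.29,0.93,0],[0.55,0.29,0.93,0],[0.55,0.29,0.93,0],[0.55,0.29,0.93,0]]]'
python3 -m handwheel '[[[0.85,0.33,0.41,0],[0.85,0.33,0.41,0],[0.85,0.33,0.41,0],[0.85,0.33,0.41,0]]]'
python3 -m handwheel '[[[0.85,0.33,0.41,0],[0.85,0.33,0.41,0],[0.85,0.33,0.41,0],[0.85,0.33,0.41,0],[0.85,0.33,0.41,0],[0.85,0.33,0.41,0]]]'
python3 -c "
from h import *
print(tool(),ctrl.get_obs()['q'])"
```

```text
time_s: 51.58
eef_pos: [0.1875, 0.14, 0.8684]
eef_rot: [-0.017, 0.96, 0.168, 0.221]
wrist_force: [0.8, 1.8, 0.1]
opening: 0.995
grasp_force: 0.0
time_s: 52.2
eef_pos: [0.3802, 0.1391, 0.744]
eef_rot: [-0.019, 0.962, 0.167, 0.214]
wrist_force: [-0.6, -0.2, -0.1]
opening: 0.994
grasp_force: 0.0
time_s: 52.82
eef_pos: [0.5682, 0.1392, 0.626]
eef_rot: [-0.019, 0.962, 0.167, 0.215]
wrist_force: [-0.4, -0.3, 0.7]
opening: 0.996
grasp_force: 0.0
time_s: 53.32
eef_pos: [0.7702, 0.1389, 0.6259]
eef_rot: [-0.019, 0.962, 0.167, 0.216]
wrist_force: [-0.6, 0.2, -0.3]
opening: 0.997
grasp_force: 0.0
time_s: 54.08
eef_pos: [0.903, 0.1319, 0.5892]
eef_rot: [-0.017, 0.955, 0.166, 0.245]
wrist_force: [0.1, 0.3, 0.0]
opening: 0.994
grasp_force: 0.0
[[ 0.82441741  0.32588838  0.46274474  0.90298164]
 [ 0.3089386  -0.94416126  0.11452713  0.13193387]
 [ 0.47422872  0.04854155 -0.87906248  0.58917157]
 [ 0.          0.          0.          1.        ]] [-0.02834116  0.69107267  0.2976886   0.12858523  1.67051864  1.24215449]
```

```bash

python3 -m handwheel '[[[1,0.33,0.3,0],[1,0.33,0.3,0],[1,0.33,0.3,0],[1,0.33,0.3,0],[1,0.33,0.3,0],[1,0.33,0.3,0]]]'
python3 -m handwheel '[[[1,0.33,0.4,0],[1,0.33,0.4,0],[1,0.33,0.4,0],[1,0.33,0.4,0],[1,0.33,0.4,0],[1,0.33,0.4,0]]]'
python3 -m handwheel '[[[1,0.33,0.5,0],[1,0.33,0.5,0],[1,0.33,0.5,0],[1,0.33,0.5,0],[1,0.33,0.5,0],[1,0.33,0.5,0]]]'
python3 -c "
from h import *
print(tool(),ctrl.get_obs()['q'])"
```

```text
time_s: 54.82
eef_pos: [0.9567, 0.1219, 0.5383]
eef_rot: [-0.016, 0.949, 0.164, 0.269]
wrist_force: [-0.0, -0.1, 0.1]
opening: 0.995
grasp_force: 0.0
time_s: 55.58
eef_pos: [1.0023, 0.1145, 0.4918]
eef_rot: [-0.015, 0.942, 0.162, 0.294]
wrist_force: [-0.5, 0.5, 0.1]
opening: 0.999
grasp_force: 0.0
time_s: 56.32
eef_pos: [1.0416, 0.1089, 0.4478]
eef_rot: [-0.013, 0.934, 0.16, 0.318]
wrist_force: [-0.0, -0.4, 0.3]
opening: 0.998
grasp_force: 0.0
[[ 0.74620794  0.30646606  0.59097569  1.04163028]
 [ 0.29023568 -0.94869063  0.12549637  0.10894928]
 [ 0.59911348  0.07787584 -0.79686787  0.4477776 ]
 [ 0.          0.          0.          1.        ]] [-0.0559532   0.89752831  0.29827207  0.16430957  1.31744541  1.18686171]
```

```bash

python3 -m handwheel '[[[1,0.33,0.2,0],[1,0.33,0.2,0],[1,0.33,0.2,0],[1,0.33,0.2,0]]]'
python3 -m handwheel '[[[1,0.33,0.2,0],[1,0.33,0.2,0],[1,0.33,0.2,0],[1,0.33,0.2,0]]]'
python3 -m handwheel '[[[1,0.3,0.2,0],[1,0.3,0.2,0],[1,0.3,0.2,0],[1,0.3,0.2,0]]]'
python3 -m handwheel '[[[1,0.3,0.3,0],[1,0.3,0.3,0],[1,0.3,0.3,0],[1,0.3,0.3,0]]]'
python3 -m handwheel '[[[1,0.3,0.3,0],[1,0.3,0.3,0],[1,0.3,0.3,0],[1,0.3,0.3,0]]]'
python3 -m handwheel '[[[1,0.3,0.3,0],[1,0.3,0.3,0],[1,0.3,0.3,0],[1,0.3,0.3,0]]]'
python3 -c "
from h import *
print(tool(),ctrl.get_obs()['q'])"
```

```text
time_s: 56.82
eef_pos: [1.0539, 0.0993, 0.4589]
eef_rot: [-0.011, 0.926, 0.157, 0.342]
wrist_force: [0.4, 0.6, -0.2]
opening: 0.998
grasp_force: 0.0
time_s: 57.32
eef_pos: [1.0628, 0.0904, 0.4763]
eef_rot: [-0.008, 0.918, 0.155, 0.365]
wrist_force: [0.7, -0.3, 0.2]
opening: 0.995
grasp_force: 0.0
time_s: 57.82
eef_pos: [1.0684, 0.0858, 0.4996]
eef_rot: [-0.006, 0.909, 0.152, 0.388]
wrist_force: [0.7, 0.4, -0.7]
opening: 0.995
grasp_force: 0.0
time_s: 58.32
eef_pos: [1.0766, 0.0825, 0.515]
eef_rot: [-0.003, 0.9, 0.149, 0.41]
wrist_force: [-0.0, 0.4, -0.2]
opening: 0.994
grasp_force: 0.0
time_s: 58.82
eef_pos: [1.0815, 0.0787, 0.5368]
eef_rot: [-0.001, 0.89, 0.146, 0.432]
wrist_force: [0.3, -0.2, -0.4]
opening: 0.997
grasp_force: 0.0
time_s: 59.32
eef_pos: [1.0834, 0.0746, 0.5627]
eef_rot: [0.002, 0.88, 0.144, 0.452]
wrist_force: [-0.7, -1.1, 0.0]
opening: 0.994
grasp_force: 0.0
[[ 0.5493288   0.25126192  0.79693495  1.08337648]
 [ 0.25411505 -0.95878255  0.12712811  0.07461227]
 [ 0.79602978  0.13267803 -0.5905363   0.56266717]
 [ 0.          0.          0.          1.        ]] [-0.09935434  0.83702135  0.29850879  0.23342553  1.09434519  1.14271946]
```

```bash

python3 -m handwheel '[[[1,0.3,0.3,0],[1,0.3,0.3,0],[1,0.3,0.3,0],[1,0.3,0.3,0]]]'
python3 -m handwheel '[[[1,0.3,0.3,0],[1,0.3,0.3,0],[1,0.3,0.3,0],[1,0.3,0.3,0]]]'
python3 -m handwheel '[[[1,0.3,0.3,0],[1,0.3,0.3,0],[1,0.3,0.3,0],[1,0.3,0.3,0]]]'
python3 -m handwheel '[[[1,0.3,0.3,0],[1,0.3,0.3,0],[1,0.3,0.3,0],[1,0.3,0.3,0]]]'
python3 -c "
from h import *
print(tool(),ctrl.get_obs()['q'])
R=tool()[:3,:3]
# twist making y horizontal
import math
print('twist rad', math.atan2(-R[2,1],R[2,0]) )
for p in [(.38,.25,.25)]: print(shares(p))"
```

```text
time_s: 59.82
eef_pos: [1.0824, 0.0702, 0.5924]
eef_rot: [0.004, 0.87, 0.141, 0.473]
wrist_force: [0.1, 0.3, 0.1]
opening: 0.997
grasp_force: 0.0
time_s: 60.32
eef_pos: [1.0787, 0.0654, 0.625]
eef_rot: [0.007, 0.859, 0.138, 0.493]
wrist_force: [0.0, 0.2, -0.1]
opening: 0.992
grasp_force: 0.0
time_s: 60.82
eef_pos: [1.0724, 0.0604, 0.6599]
eef_rot: [0.009, 0.848, 0.135, 0.512]
wrist_force: [0.7, -0.4, -0.2]
opening: 0.996
grasp_force: 0.0
time_s: 61.32
eef_pos: [1.0635, 0.0551, 0.6965]
eef_rot: [0.012, 0.837, 0.132, 0.531]
wrist_force: [-0.2, -0.1, -0.7]
opening: 0.995
grasp_force: 0.0
[[ 0.40044967  0.20786153  0.89243131  1.06352863]
 [ 0.23242808 -0.96512049  0.12049742  0.0551149 ]
 [ 0.88635052  0.15917294 -0.43479504  0.69653562]
 [ 0.          0.          0.          1.        ]] [-0.12793504  0.73073948  0.29839677  0.27696089  1.02265911  1.12990742]
twist rad -0.1776884014447309
[-3.121 -2.006 -1.962]
```

Tool now leans 64° outward (azimuth 7.7°). A half turn will give a 128° tip. Moving to the pink beaker.

```bash

python3 -m handwheel '[[[-0.93,-0.69,-0.71,0],[-0.93,-0.69,-0.71,0],[-0.93,-0.69,-0.71,0],[-0.93,-0.69,-0.71,0],[-0.93,-0.69,-0.71,0]]]'
python3 -m handwheel '[[[-0.93,-0.69,-0.71,0.118],[-0.93,-0.69,-0.71,0.118],[-0.93,-0.69,-0.71,0.118],[-0.93,-0.69,-0.71,0.118],[-0.93,-0.69,-0.71,0.118]]]'
python3 - <<'E'
from h import *
np.set_printoptions(precision=4,suppress=True)
print(tool(),ctrl.get_obs()['q'],shares([.373,.263,.16]))
c=ctrl.camera('top');np.savez('pics/top3.npz',**c);P=cloud(c);H=np.nan_to_num(P[...,2])
for nm,(u,v) in [('pink',(219,273)),('teal',(244,225))]:
    mm=np.zeros((480,640),bool);mm[v-28:v+28,u-30:u+30]=1;q=P[mm&(H>.08)&(H<.1)]
    if len(q): print(nm,len(q),np.median(q[:,2]),cv2.minEnclosingCircle(q[:,:2].astype('f4')))
c=ctrl.camera('scene');np.savez('pics/scene3.npz',**c);save('scene3',c['color'])
E
```

```text
time_s: 61.95
eef_pos: [0.8315, 0.1288, 0.5693]
eef_rot: [0.011, 0.837, 0.132, 0.531]
wrist_force: [0.3, 1.7, -0.5]
opening: 0.992
grasp_force: 0.0
time_s: 62.58
eef_pos: [0.6007, 0.2019, 0.4425]
eef_rot: [-0.036, 0.846, 0.058, 0.529]
wrist_force: [0.2, -0.2, 1.3]
opening: 0.992
grasp_force: 0.0
[[ 0.4345  0.1359  0.8904  0.6007]
 [ 0.0599 -0.9907  0.1219  0.2019]
 [ 0.8987  0.0004 -0.4386  0.4425]
 [ 0.      0.      0.      1.    ]] [ 0.1382 -0.3692  2.0535 -0.0057  0.3406  1.5767] [-1.746 -0.458 -0.357]
teal 32 0.08912217831914682 ((0.564021646976471, 0.20501530170440674), 0.015010230243206024)
```

```bash
python3 -c "
from h import *
print(shares([.47,.278,.22]))"
```

```text
[-1.27  -0.467 -0.051]
```

```bash
python3 -m handwheel '[[[-0.52,-0.23,-0.03,0],[-0.52,-0.23,-0.03,0],[-0.52,-0.23,-0.03,0]]]'; python3 - <<'E'
from h import *
np.set_printoptions(precision=4,suppress=True)
print(ctrl.get_obs()['q'],shares([.46,.276,.22]))
T=tool();c=ctrl.camera('wrist');np.savez('pics/w7.npz',T=T,**c);save('w7',c['color'])
E
```

```text
time_s: 63.05
eef_pos: [0.5479, 0.2398, 0.3545]
eef_rot: [-0.036, 0.845, 0.057, 0.53]
wrist_force: [0.4, -0.6, 0.4]
opening: 0.995
grasp_force: 0.0
[ 0.2861 -0.3461  2.2214 -0.743   0.2025  2.3698] [-0.785 -0.238 -0.078]
```

View pics/w7.png

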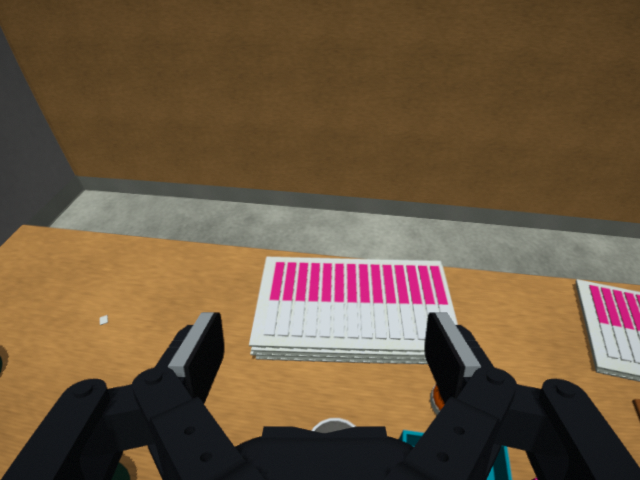

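Wrist view: pink-beaker rim just visible at (335,425), can at (123,470). Joint 5 is near zero, which is singular, so I will go over towards the trays and lower there. That lets joint 4 swing to its other branch.

```bash
python3 -m handwheel '[[[-0.21,0.99,-0.43,0],[-0.21,0.99,-0.43,0],[-0.21,0.99,-0.43,0],[-0.21,0.99,-0.43,0],[-0.21,0.99,-0.43,0],[-0.21,0.99,-0.43,0]]]'
python3 -c "
from h import *
print(ctrl.get_obs()['q'])"
python3 -m handwheel '[[[-0.94,0,0.46,0],[-0.94,0,0.46,0],[-0.94,0,0.46,0],[-0.94,0,0.46,0],[-0.94,0,0.46,0]]]'
python3 -c "
from h import *
print(ctrl.get_obs()['q'],tool(),shares([.44,.16,.14]),shares([.44,.26,.14]))"
```

```text
time_s: 63.85
eef_pos: [0.4948, 0.0769, 0.3351]
eef_rot: [-0.031, 0.863, 0.042, 0.503]
wrist_force: [0.1, -1.7, 0.1]
opening: 0.998
grasp_force: 0.0
[-0.33042871 -0.76566827  2.44571033  0.74345336  0.58078227  0.69980535]
time_s: 64.47
eef_pos: [0.5045, 0.0922, 0.1767]
eef_rot: [-0.046, 0.86, 0.047, 0.506]
wrist_force: [1.1, 0.6, 0.2]
opening: 0.997
grasp_force: 0.0
[-0.28846117 -0.25847407  2.56911709  2.02375976  0.42064607 -0.6746581 ] [[ 0.48312112  0.12705981  0.86628505  0.50449544]
 [ 0.03492858 -0.99142345  0.12593469  0.09224699]
 [ 0.87485655 -0.03058361 -0.48341563  0.1767388 ]
 [ 0.          0.          0.          1.        ]] [-0.305 -0.371 -0.148] [-0.287 -0.867 -0.085]
```

```bash
python3 -m handwheel '[[[-0.19,-0.93,0.1,0],[-0.19,-0.93,0.1,0],[-0.19,-0.93,0.1,0],[-0.19,-0.93,0.1,0],[-0.19,-0.93,0.1,0],[-0.19,-0.93,0.1,0]]]'
python3 - <<'E'
from h import *
np.set_printoptions(precision=4,suppress=True)
print(ctrl.get_obs()['q'],tool(),shares([.48,.278,.12]),shares([.48,.278,.05]))
c=ctrl.camera('scene');save('scene4',cv2.resize(c['color'][100:260,240:480],None,fx=3,fy=3));np.savez('pics/scene4.npz',**c)
E
```

```text
time_s: 65.22
eef_pos: [0.4887, 0.2616, 0.1511]
eef_rot: [-0.051, 0.857, 0.045, 0.511]
wrist_force: [1.2, -0.7, 0.5]
opening: 0.995
grasp_force: 0.0
[ 0.3995  0.063   2.3953  3.6737  0.438  -1.8956] [[ 0.4727  0.1303  0.8715  0.4887]
 [ 0.0254 -0.9906  0.1344  0.2616]
 [ 0.8809 -0.0414 -0.4716  0.1511]
 [ 0.      0.      0.      1.    ]] [-0.156 -0.081  0.047] [-0.464 -0.066  0.212]
```

View pics/scene4.png

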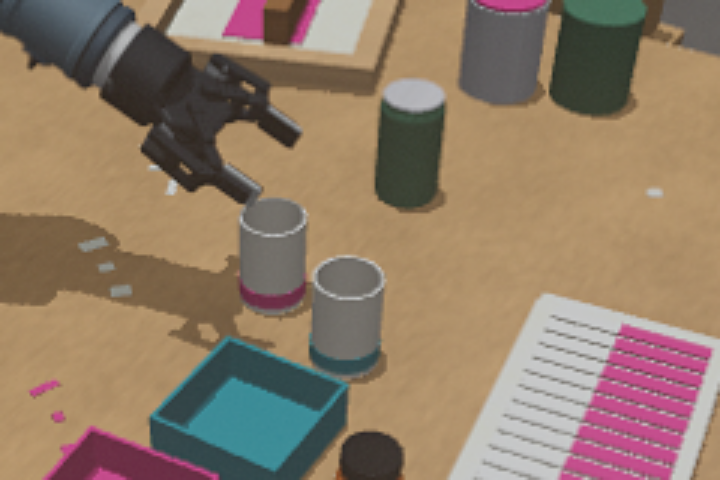

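```bash
python3 -m handwheel '[[[-0.12,-0.085,0.03,-0.031],[-0.12,-0.085,0.03,-0.031],[-0.12,-0.085,0.03,-0.031]]]' 85
python3 - <<'E'
from h import *
np.set_printoptions(precision=4,suppress=True)
T=tool();print(T[:3,3],shares([.48,.2786,.12]),shares([.48,.2786,.05]))
c=ctrl.camera('top');P=cloud(c);H=np.nan_to_num(P[...,2]);np.savez('pics/top4.npz',**c);save('top4',cv2.resize(c['color'][200:330,150:340],None,fx=4,fy=4))
E
```

```text
time_s: 65.65
eef_pos: [0.4788, 0.278, 0.1269]
eef_rot: [-0.04, 0.856, 0.066, 0.511]
wrist_force: [0.8, -0.3, 0.5]
opening: 0.996
grasp_force: 0.0
[0.4788 0.278  0.1269] [-0.027 -0.002  0.022] [-0.336 -0.001  0.188]
```

View pics/top4.png

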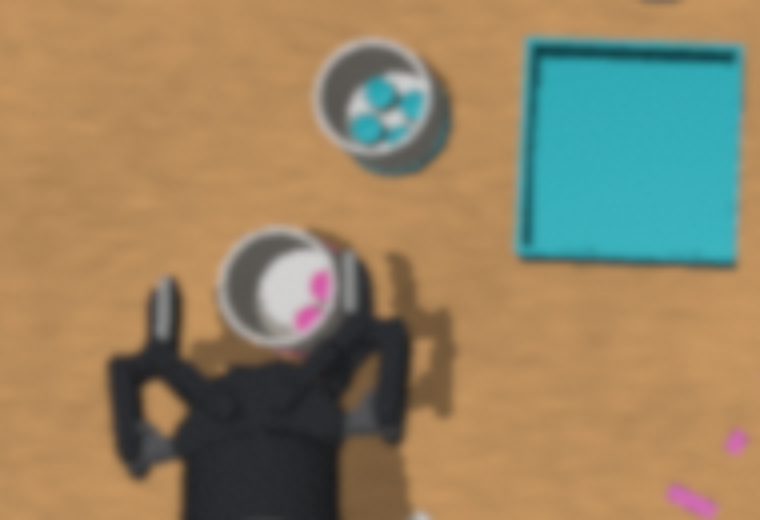

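Top crop: pink beaker rim centre at (278,288), i.e. full-frame (219.5,272); teal rim at (374,97), i.e. (243.5,224). Fingers at crop x 162 and 348.

```bash
python3 - <<'E'
from h import *
np.set_printoptions(precision=4,suppress=True)
c=dict(np.load('pics/top4.npz'));f=lambda u,v:(150+u/4-.4,200+v/4-.4)
print(world(c,[f(278,288),f(374,97)],.09),'fingers',world(c,[f(162,310),f(348,285)],.13))
P=cloud(c)
print(P[int(f(162,310)[1]),int(f(162,310)[0])],P[int(f(348,285)[1]),int(f(348,285)[0])])
E
```

```text
[[0.4685 0.2762 0.09  ]
 [0.5706 0.2299 0.09  ]] fingers [[0.453  0.3265 0.13  ]
 [0.4674 0.2327 0.13  ]]
[0.4514 0.3207 0.154 ] [0.4668 0.2296 0.1556]
```

```bash
python3 -m handwheel '[[[-0.17,0,0.1,0],[-0.336,0,0.188,0],[-0.336,0,0.188,0],[-0.336,0,0.188,0]]]'
python3 -m handwheel '[[[0,0,0,0],[0,0,0,0],[0,0,0,0],[0,0,0,0],[0,0,0,0]]]' 45
python3 -c "
from h import *
print(ctrl.get_obs()['q'],tool())"
```

```text
time_s: 66.2
eef_pos: [0.4799, 0.2784, 0.0511]
eef_rot: [-0.041, 0.855, 0.066, 0.512]
wrist_force: [0.0, -0.3, 0.8]
opening: 0.996
grasp_force: 0.0
time_s: 66.82
eef_pos: [0.4802, 0.2793, 0.0525]
eef_rot: [-0.041, 0.854, 0.066, 0.514]
wrist_force: [-2.9, -1.7, 9.0]
opening: 0.707
grasp_force: 64.2
[ 0.46337357  0.44409768  2.33175734  3.54681559  0.73982341 -1.72818476] [[ 0.46278288  0.15590557  0.87265426  0.48024805]
 [ 0.07079018 -0.98776875  0.13893036  0.27927817]
 [ 0.88364063 -0.00251924 -0.46815905  0.05249424]
 [ 0.          0.          0.          1.        ]]
```

```bash
python3 -m handwheel '[[[0.25,0,-0.14,0],[0.53,0,-0.28,0],[0.53,0,-0.28,0],[0.53,0,-0.28,0]]]'
python3 - <<'E'
from h import *
from scipy.spatial.transform import Rotation as R
np.set_printoptions(precision=3,suppress=True)
T=tool();n=T[:3,2];print(T,ctrl.get_obs()['q'])
u=np.array([0,0,1.])
for s in (1,-1):
 for f in (60,90,105,120,135,150,165,180):
  r=R.from_rotvec(n*np.radians(s*f));v=r.apply(u)
  d=-u-(-u@v)*v;d/=np.linalg.norm(d)
  print(s*f,'tilt',round(np.degrees(np.arccos(v[2]))),'mouth-TCP',-.012*n+.032*v,'lowlip-TCP',-.012*n+.032*v+.031*d,'foot low',-.012*n-.058*v+.031*d)
E
```

```text
time_s: 67.32
eef_pos: [0.4796, 0.279, 0.1708]
eef_rot: [-0.042, 0.855, 0.067, 0.512]
wrist_force: [-0.1, -0.6, -2.6]
opening: 0.707
grasp_force: 65.0
[[ 0.466  0.157  0.871  0.48 ]
 [ 0.072 -0.988  0.139  0.279]
 [ 0.882 -0.003 -0.472  0.171]
 [ 0.     0.     0.     1.   ]] [ 0.462  0.007  2.383  3.874  0.404 -2.113]
60 tilt 52 mouth-TCP [-0.013 -0.027  0.025] lowlip-TCP [-0.015 -0.046  0.001] foot low [-0.008  0.025 -0.054]
90 tilt 77 mouth-TCP [-0.019 -0.032  0.013] lowlip-TCP [-0.021 -0.038 -0.017] foot low [ 0.003  0.046 -0.037]
105 tilt 89 mouth-TCP [-0.023 -0.031  0.006] lowlip-TCP [-0.023 -0.032 -0.025] foot low [ 0.011  0.051 -0.027]
120 tilt 100 mouth-TCP [-0.026 -0.029  0.   ] lowlip-TCP [-0.024 -0.025 -0.03 ] foot low [ 0.021  0.052 -0.015]
135 tilt 109 mouth-TCP [-0.03  -0.025 -0.005] lowlip-TCP [-0.023 -0.017 -0.034] foot low [ 0.031  0.048 -0.005]
150 tilt 117 mouth-TCP [-0.033 -0.02  -0.009] lowlip-TCP [-0.022 -0.011 -0.036] foot low [0.041 0.039 0.004]
165 tilt 122 mouth-TCP [-0.035 -0.013 -0.011] lowlip-TCP [-0.02  -0.006 -0.038] foot low [0.049 0.026 0.01 ]
180 til
[... 297 characters left out ...]
low [ 0.018 -0.043 -0.037]
-105 tilt 89 mouth-TCP [-0.031  0.023  0.006] lowlip-TCP [-0.032  0.023 -0.025] foot low [ 0.027 -0.045 -0.027]
-120 tilt 100 mouth-TCP [-0.034  0.019  0.   ] lowlip-TCP [-0.03   0.016 -0.03 ] foot low [ 0.036 -0.043 -0.015]
-135 tilt 109 mouth-TCP [-0.036  0.014 -0.005] lowlip-TCP [-0.027  0.009 -0.034] foot low [ 0.045 -0.036 -0.005]
-150 tilt 117 mouth-TCP [-0.037  0.008 -0.009] lowlip-TCP [-0.024  0.003 -0.036] foot low [ 0.051 -0.025  0.004]
-165 tilt 122 mouth-TCP [-0.037  0.001 -0.011] lowlip-TCP [-0.021 -0.    -0.038] foot low [ 0.055 -0.009  0.01 ]
-180 tilt 124 mouth-TCP [-0.037 -0.006 -0.012] lowlip-TCP [-0.02  -0.003 -0.038] foot low [0.054 0.009 0.012]
```

```bash
python3 -m handwheel '[[[0.045,0.8,0.08,0],[0.045,0.8,0.08,0],[0.045,0.8,0.08,0],[0.045,0.8,0.08,0]]]'
python3 -m handwheel '[[[0.045,0.81,0.08,0],[0.045,0.81,0.08,0],[0.045,0.81,0.08,0],[0.045,0.81,0.08,0],[0.045,0.81,0.08,0]]]'
python3 -c "
from h import *
print(ctrl.get_obs()['q'],tool(),shares([.566,-.033,.15]))"
```

```text
time_s: 67.82
eef_pos: [0.5179, 0.1661, 0.174]
eef_rot: [-0.043, 0.851, 0.067, 0.518]
wrist_force: [0.8, -0.3, -1.0]
opening: 0.701
grasp_force: 65.2
time_s: 68.45
eef_pos: [0.5624, 0.0079, 0.1752]
eef_rot: [-0.043, 0.851, 0.065, 0.519]
wrist_force: [-0.2, 0.1, -1.4]
opening: 0.709
grasp_force: 65.2
[-0.53844671 -0.05247993  2.44059582  1.88432698  0.64328253 -0.74406571] [[ 0.45221003  0.15464601  0.87840236  0.56243905]
 [ 0.06603722 -0.98795587  0.13993671  0.00789053]
 [ 0.88946342 -0.00527353 -0.45697594  0.17519328]
 [ 0.          0.          0.          1.        ]] [-0.117  0.205  0.045]
```

```bash
python3 -m handwheel '[[[-0.11,0.205,0.045,0],[-0.11,0.205,0.045,0],[-0.11,0.205,0.045,0],[-0.11,0.205,0.045,0]]]'
python3 -m handwheel '[[[0,0,0,0.9],[0,0,0,0.9],[0,0,0,0.9],[0,0,0,0.9],[0,0,0,0.9],[0,0,0,0.9],[0,0,0,0.9],[0,0,0,0.9]]]'
python3 - <<'E'
from h import *
print(ctrl.get_obs()['q'],tool(),shares([.566,-.033,.10]))
E
```

```text
time_s: 68.95
eef_pos: [0.5673, -0.029, 0.154]
eef_rot: [-0.043, 0.85, 0.068, 0.521]
wrist_force: [-0.2, 0.9, -1.0]
opening: 0.707
grasp_force: 65.5
time_s: 69.95
eef_pos: [0.5677, -0.0296, 0.1549]
eef_rot: [-0.36, 0.705, -0.478, 0.38]
wrist_force: [-0.2, 0.3, -1.4]
opening: 0.704
grasp_force: 65.5
[-0.64623035  0.05761925  2.41032434  1.87123132  0.74086909  0.51461768] [[ 0.25317123 -0.40109968  0.88035412  0.56768388]
 [-0.94817015 -0.28351521  0.14350083 -0.0295756 ]
 [ 0.19203564 -0.87105578 -0.45208864  0.15487224]
 [ 0.          0.          0.          1.        ]] [-0.039  0.247  0.114]
```

```bash
python3 -m handwheel '[[[-0.02,0.12,0.057,0.2],[-0.039,0.247,0.114,0.4],[-0.039,0.247,0.114,0.4],[-0.039,0.247,0.114,0.4],[-0.039,0.247,0.114,0.4]]]'
python3 -m handwheel '[[[0,0,0,0.78],[0,0,0,0.78],[0,0,0,0.78],[0,0,0,0.78],[0,0,0,0.78],[0,0,0,0.78],[0,0,0,0.78],[0,0,0,0.78],[0,0,0,0.78],[0,0,0,0.78]]]'
python3 - <<'E'
from h import *
print(ctrl.get_obs()['q'],tool())
c=ctrl.camera('top');np.savez('pics/top5.npz',**c);save('top5',cv2.resize(c['color'][180:330,230:430],None,fx=3.5,fy=3.5))
E
```

```text
time_s: 70.58
eef_pos: [0.566, -0.0334, 0.0998]
eef_rot: [0.455, -0.533, 0.665, -0.258]
wrist_force: [0.3, -0.9, -1.7]
opening: 0.708
grasp_force: 65.5
time_s: 71.82
eef_pos: [0.566, -0.0343, 0.0995]
eef_rot: [0.522, -0.077, 0.849, 0.036]
wrist_force: [0.1, 0.8, -1.4]
opening: 0.707
grasp_force: 65.5
[-0.6620145   0.26879338  2.39139541  2.03657629  0.82000994  2.0325289 ] [[-0.44344329 -0.16866633  0.88028957  0.56601162]
 [-0.09259967  0.98550021  0.14217822 -0.03427112]
 [-0.89150623 -0.01846654 -0.4526319   0.09952843]
 [ 0.          0.          0.          1.        ]]
```

View pics/top5.png

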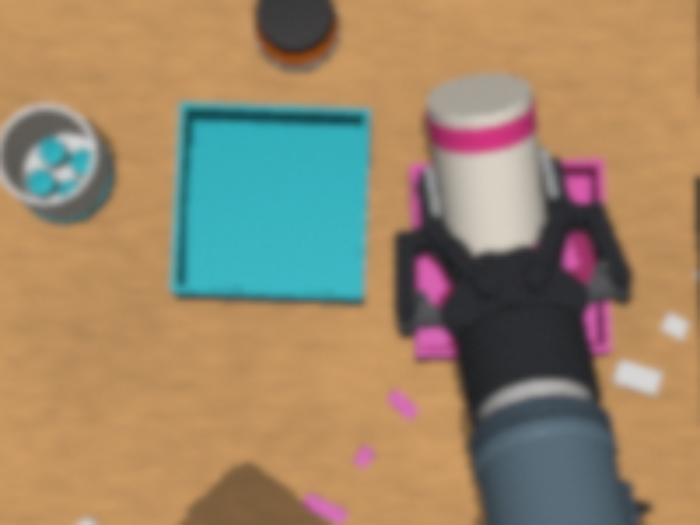

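```bash
python3 -m handwheel '[[[-0.06,0,-0.03,0],[0,0,0,0.05],[-0.06,0,-0.03,0],[0,0,0,0],[0,0,0,0],[0,0,0,0]]]'
python3 -m handwheel '[[[-0.2,0,-0.1,0],[-0.4,0,-0.2,0],[-0.4,0,-0.2,0],[-0.4,0,-0.2,-0.4],[-0.4,0,-0.2,-0.8],[-0.4,0,-0.2,-1],[-0.4,0,-0.2,-1],[-0.4,0,-0.2,-1],[-0.4,0,-0.2,-1],[-0.4,0,-0.2,-1]]]'
python3 -m handwheel '[[[0,0,0,-0.99],[0,0,0,-0.99],[0,0,0,-0.99],[0,0,0,-0.99],[0,0,0,-0.99],[0,0,0,-0.99],[0,0,0,-0.99],[0,0,0,-0.99],[0,0,0,-0.99]]]'
python3 - <<'E'
from h import *
print(ctrl.get_obs()['q'],tool())
c=ctrl.camera('scene');np.savez('pics/scene6.npz',**c);save('scene6',cv2.resize(c['color'][180:330,200:400],None,fx=3.5,fy=3.5))
E
```

```text
time_s: 72.62
eef_pos: [0.5659, -0.0343, 0.0993]
eef_rot: [0.522, -0.076, 0.849, 0.037]
wrist_force: [-0.7, -0.2, -0.5]
opening: 0.704
grasp_force: 65.5
time_s: 73.88
eef_pos: [0.5656, -0.0324, 0.1873]
eef_rot: [0.435, -0.581, 0.625, -0.29]
wrist_force: [0.1, 1.3, -1.5]
opening: 0.702
grasp_force: 65.6
time_s: 75.0
eef_pos: [0.5657, -0.0324, 0.1875]
eef_rot: [-0.126, 0.85, -0.071, 0.507]
wrist_force: [0.1, 0.3, -1.1]
opening: 0.706
grasp_force: 65.5
[-0.65718257 -0.06449431  2.4131553   1.72926007  0.71858945 -0.33316836] [[ 0.47601594  0.00732129  0.87940618  0.56570045]
 [-0.24860861 -0.95805761  0.14254605 -0.03242522]
 [ 0.8435654  -0.28648214 -0.45423055  0.18750191]
 [ 0.          0.          0.          1.        ]]
```

View pics/scene6.png

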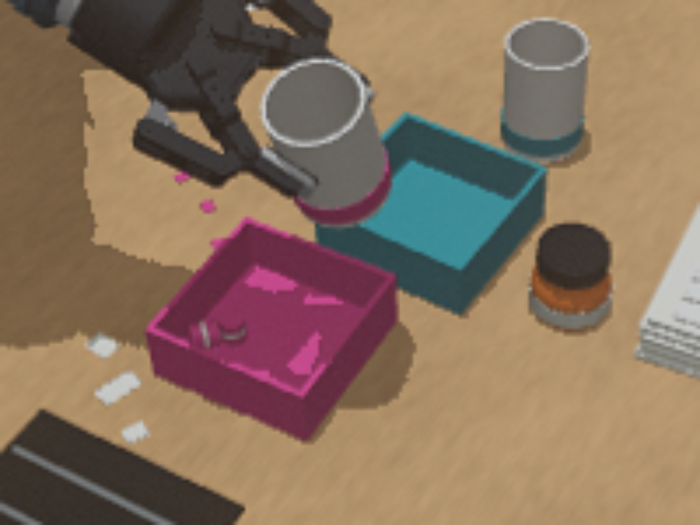

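Two caps lie in the pink tray at (202,333) and (232,330). Levelling the beaker, then checking it is empty.

```bash
python3 -m handwheel '[[[0,0,0,-0.218],[0,0,0,-0.218],[0,0,0,-0.218],[0,0,0,-0.218]]]'
python3 - <<'E'
from h import *
np.set_printoptions(precision=4,suppress=True)
print(tool(),shares([.523,-.373,.17]))
c=ctrl.camera('top');np.savez('pics/top7.npz',**c);P=cloud(c)
hsv=cv2.cvtColor(c['color'],cv2.COLOR_RGB2HSV)
pk=(hsv[...,0]>150)&(hsv[...,0]<175)&(hsv[...,1]>90)
H=np.nan_to_num(P[...,2]);q=P[pk&(H>.08)];print('pink pixels high (in/at beaker):',len(q), q.mean(0) if len(q) else '')
save('top7',cv2.resize(c['color'][190:300,300:440],None,fx=5,fy=5))
E
```

```text
time_s: 75.55
eef_pos: [0.5661, -0.0327, 0.1885]
eef_rot: [-0.042, 0.85, 0.067, 0.521]
wrist_force: [0.1, -0.3, -1.8]
opening: 0.707
grasp_force: 65.5
[[ 0.4476  0.1587  0.88    0.5661]
 [ 0.0705 -0.9873  0.1421 -0.0327]
 [ 0.8914 -0.0016 -0.4532  0.1885]
 [ 0.      0.      0.      1.    ]] [-0.299  1.646 -0.39 ]
pink pixels high (in/at beaker): 527 [0.5026 0.3585 0.1639]
```

View pics/top7.png

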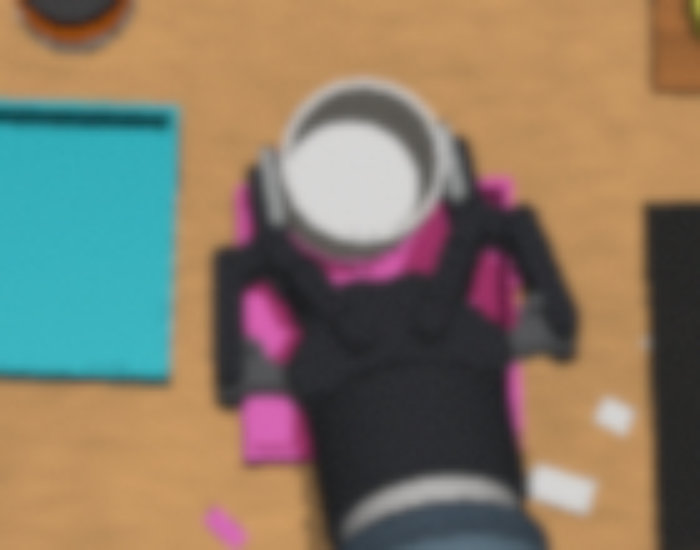

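The pink beaker is empty. That view was my 15th, one over the limit of 14, so from here on I work from numbers only.

```bash
python3 -m handwheel '[[[-0.12,0.82,-0.19,0],[-0.12,0.82,-0.19,0],[-0.12,0.82,-0.19,0],[-0.12,0.82,-0.19,0]]]'
python3 -m handwheel '[[[-0.15,0.82,-0.19,0],[-0.15,0.82,-0.19,0],[-0.15,0.82,-0.19,0],[-0.15,0.82,-0.19,0],[-0.15,0.82,-0.19,0],[-0.15,0.82,-0.19,0]]]'
python3 -c "
from h import *
print(ctrl.get_obs()['q'],tool(),shares([.523,-.373,.12]),shares([.523,-.373,.059]))"
```

```text
time_s: 76.1
eef_pos: [0.5485, -0.2065, 0.1856]
eef_rot: [-0.04, 0.85, 0.067, 0.522]
wrist_force: [-0.2, -0.1, -1.5]
opening: 0.703
grasp_force: 65.6
time_s: 76.85
eef_pos: [0.5282, -0.3691, 0.1755]
eef_rot: [-0.042, 0.849, 0.069, 0.521]
wrist_force: [1.1, -0.6, -0.6]
opening: 0.706
grasp_force: 65.7
[-1.26402841  0.34539883  1.96325965  1.29578991  1.15984843 -0.64627316] [[ 4.46849254e-01  1.62152770e-01  8.79791011e-01  5.28219231e-01]
 [ 7.39597648e-02 -9.86765491e-01  1.44304602e-01 -3.69077663e-01]
 [ 8.91546800e-01  5.86732354e-04 -4.52928204e-01  1.75534497e-01]
 [ 0.00000000e+00  0.00000000e+00  0.00000000e+00  1.00000000e+00]] [-0.261  0.015  0.1  ] [-0.533  0.015  0.238]
```

```bash
python3 -m handwheel '[[[-0.26,0.015,0.1,0],[-0.4,0.015,0.17,0],[-0.5,0.015,0.22,0],[-0.53,0.015,0.237,0],[-0.53,0.015,0.237,0],[-0.53,0.015,0.237,0]]]'
python3 -c "
from h import *
print(shares([.523,-.373,.0568]))"
```

```text
time_s: 77.6
eef_pos: [0.5231, -0.3758, 0.0611]
eef_rot: [-0.041, 0.849, 0.07, 0.522]
wrist_force: [-0.4, -0.3, -1.2]
opening: 0.705
grasp_force: 65.7
[-0.018 -0.014  0.011]
```

```bash
python3 -m handwheel '[[[-0.02,0,0.01,0],[-0.02,0,0.01,0],[-0.02,0,0.01,0]]]'
python3 -m handwheel '[[[0,0,0,0],[0,0,0,0],[0,0,0,0],[0,0,0,0]]]' 85
python3 -m handwheel '[[[0.2,0,-0.1,0],[0.53,0,-0.27,0],[0.53,0,-0.27,0],[0.53,0,-0.27,0]]]'
python3 - <<'E'
from h import *
np.set_printoptions(precision=4,suppress=True)
print(tool()[:3,3],shares([.53,-.12,.19]),shares([.56,.06,.19]))
c=ctrl.camera('top');np.savez('pics/top8.npz',**c);P=cloud(c);H=np.nan_to_num(P[...,2])
def rim(x,y,r=.07):
    q=P[(abs(P[...,0]-x)<r)&(abs(P[...,1]-y)<r)&(H>.082)&(H<.102)]
    print(len(q), cv2.minEnclosingCircle(q[:,:2].astype('f4')) if len(q) else '')
rim(.512,-.375,.045);rim(.57,.231)
hsv=cv2.cvtColor(c['color'],cv2.COLOR_RGB2HSV)
for nm,lo,hi in [('pink',150,178),('teal',80,100)]:
    m=(hsv[...,0]>=lo)&(hsv[...,0]<=hi)&(hsv[...,1]>90);q=P[m];q=q[(q[:,0]>.42)&(q[:,0]<.64)&(q[:,1]>-.15)&(q[:,1]<.18)]
    print(nm,len(q),q.min(0),q.max(0),(q.min(0)+q.max(0))/2)
E
```

```text
time_s: 77.97
eef_pos: [0.5232, -0.3763, 0.0568]
eef_rot: [-0.04, 0.849, 0.07, 0.522]
wrist_force: [1.8, -1.8, 5.6]
opening: 0.705
grasp_force: 65.8
time_s: 78.47
eef_pos: [0.5226, -0.3754, 0.0552]
eef_rot: [-0.041, 0.85, 0.069, 0.521]
wrist_force: [0.2, -0.3, 0.5]
opening: 0.992
grasp_force: 0.0
time_s: 78.97
eef_pos: [0.5226, -0.3755, 0.175]
eef_rot: [-0.04, 0.849, 0.07, 0.521]
wrist_force: [0.4, 0.3, -0.7]
opening: 0.995
grasp_force: 0.0
[ 0.5226 -0.3755  0.175 ] [ 0.182 -1.255  0.179] [ 0.318 -2.119  0.438]
196 ((0.5139564275741577, -0.37723326683044434), 0.03211605176329613)
171 ((0.5703306198120117, 0.23143412172794342), 0.031364116817712784)
pink 3180 [ 0.4202 -0.1203 -0.0047] [0.5892 0.02   0.0533] [ 0.5047 -0.0502  0.0243]
teal 2911 [ 0.4907  0.0376 -0.0031] [0.6117 0.1562 0.054 ] [0.5512 0.0969 0.0255]
```

```bash
python3 -m handwheel '[[[0.055,-0.625,0.135,0],[0.055,-0.625,0.135,0],[0.055,-0.625,0.135,0]]]' >/dev/null
python3 -m handwheel '[[[0.055,-0.625,0.135,0],[0.055,-0.625,0.135,0],[0.055,-0.625,0.135,0]]]' >/dev/null
python3 -m handwheel '[[[0.01,-0.55,0.07,0],[0.01,-0.55,0.07,0],[0.01,-0.55,0.07,0]]]' >/dev/null
python3 -m handwheel '[[[0.01,-0.55,0.07,0],[0.01,-0.55,0.07,0],[0.01,-0.55,0.07,0],[0.01,-0.55,0.07,0]]]'
python3 -c "
from h import *
np.set_printoptions(precision=4,suppress=True)
print(ctrl.get_obs()['q'],tool(),shares([.581,.233,.14]))"
```

```text
time_s: 80.65
eef_pos: [0.5318, 0.1013, 0.1592]
eef_rot: [-0.041, 0.85, 0.069, 0.521]
wrist_force: [-0.0, -0.7, -0.2]
opening: 0.996
grasp_force: 0.0
[-0.2434 -0.0583  2.5082  2.346   0.5114 -1.0375] [[ 0.4469  0.1603  0.8801  0.5318]
 [ 0.0751 -0.9871  0.1416  0.1013]
 [ 0.8914  0.0028 -0.4532  0.1592]
 [ 0.      0.      0.      1.    ]] [ 0.074 -0.611  0.353]
```

```bash
python3 -m handwheel '[[[0.074,-0.611,0.353,0],[0.074,-0.611,0.353,0],[0.074,-0.611,0.353,0],[0.074,-0.611,0.353,0],[0.074,-0.611,0.353,0]]]'
python3 -c "
from h import *
np.set_printoptions(precision=4,suppress=True)
print(ctrl.get_obs()['q'],tool(),shares([.581,.233,.14]),shares([.581,.233,.052]))"
```

```text
time_s: 81.28
eef_pos: [0.5819, 0.2323, 0.14]
eef_rot: [-0.04, 0.849, 0.068, 0.522]
wrist_force: [0.7, -0.2, -0.5]
opening: 0.997
grasp_force: 0.0
[ 0.2179  0.2213  2.2657  3.2664  0.4489 -1.659 ] [[ 0.4465  0.158   0.8807  0.5819]
 [ 0.0739 -0.9874  0.1397  0.2323]
 [ 0.8917  0.0027 -0.4525  0.14  ]
 [ 0.      0.      0.      1.    ]] [-0.002 -0.004 -0.003] [-0.394 -0.005  0.196]
```

```bash
python3 -m handwheel '[[[-0.2,-0.005,0.1,0],[-0.394,-0.005,0.196,0],[-0.394,-0.005,0.196,0],[-0.394,-0.005,0.196,0]]]'
python3 -m handwheel '[[[0,0,0,0],[0,0,0,0],[0,0,0,0],[0,0,0,0],[0,0,0,0]]]' 45
python3 -m handwheel '[[[0.25,0,-0.14,0],[0.53,0,-0.28,0],[0.53,0,-0.28,0],[0.53,0,-0.28,0]]]'
python3 -c "
from h import *
np.set_printoptions(precision=4,suppress=True)
print(ctrl.get_obs()['q'],tool(),shares([.606,.125,.155]))"
```

```text
time_s: 81.78
eef_pos: [0.5806, 0.2332, 0.0539]
eef_rot: [-0.041, 0.849, 0.068, 0.522]
wrist_force: [0.7, 0.2, 1.2]
opening: 0.995
grasp_force: 0.0
time_s: 82.4
eef_pos: [0.5813, 0.235, 0.0562]
eef_rot: [-0.041, 0.847, 0.069, 0.525]
wrist_force: [-2.2, -2.3, 9.0]
opening: 0.704
grasp_force: 64.4
time_s: 82.9
eef_pos: [0.5768, 0.2349, 0.1732]
eef_rot: [-0.041, 0.849, 0.069, 0.522]
wrist_force: [0.5, -0.9, -2.0]
opening: 0.708
grasp_force: 66.3
[ 0.2258  0.1153  2.2776  3.3085  0.3572 -1.7002] [[ 0.4454  0.161   0.8807  0.5768]
 [ 0.0746 -0.9869  0.1427  0.2349]
 [ 0.8922  0.0021 -0.4516  0.1732]
 [ 0.      0.      0.      1.    ]] [-0.057  0.565  0.091]
```

```bash
python3 -m handwheel '[[[-0.03,0.3,0.05,0],[-0.057,0.565,0.091,0],[-0.057,0.565,0.091,0],[-0.057,0.565,0.091,0],[-0.057,0.565,0.091,0]]]'
python3 -m handwheel '[[[0,0,0,0.9],[0,0,0,0.9],[0,0,0,0.9],[0,0,0,0.9],[0,0,0,0.9],[0,0,0,0.9],[0,0,0,0.9],[0,0,0,0.9]]]'
python3 -c "
from h import *
np.set_printoptions(precision=4,suppress=True)
print(ctrl.get_obs()['q'],tool(),shares([.606,.125,.10]))"
```

```text
time_s: 83.52
eef_pos: [0.6052, 0.125, 0.1518]
eef_rot: [-0.041, 0.85, 0.069, 0.52]
wrist_force: [-0.4, -0.1, -1.1]
opening: 0.701
grasp_force: 66.3
time_s: 84.52
eef_pos: [0.6056, 0.1264, 0.1533]
eef_rot: [-0.358, 0.707, -0.476, 0.381]
wrist_force: [0.3, 0.4, -1.8]
opening: 0.708
grasp_force: 66.3
[-0.1106  0.1425  2.315   2.5758  0.4646  0.1672] [[ 0.2566 -0.401   0.8794  0.6056]
 [-0.9463 -0.2896  0.144   0.1264]
 [ 0.1969 -0.8691 -0.4538  0.1533]
 [ 0.      0.      0.      1.    ]] [-0.045  0.233  0.122]
```

```bash
python3 -m handwheel '[[[-0.02,0.12,0.06,0.2],[-0.045,0.233,0.122,0.4],[-0.045,0.233,0.122,0.4],[-0.045,0.233,0.122,0.4],[-0.045,0.233,0.122,0.4]]]'
python3 -m handwheel '[[[0,0,0,0.78],[0,0,0,0.78],[0,0,0,0.78],[0,0,0,0.78],[0,0,0,0.78],[0,0,0,0.78],[0,0,0,0.78],[0,0,0,0.78],[0,0,0,0.78],[0,0,0,0.78]]]'
python3 -m handwheel '[[[-0.06,0,-0.03,0],[0,0,0,0.05],[-0.06,0,-0.03,0],[0,0,0,0],[0,0,0,0],[0,0,0,0]]]'
python3 -m handwheel '[[[-0.2,0,-0.1,0],[-0.4,0,-0.2,0],[-0.4,0,-0.2,0],[-0.4,0,-0.2,-0.4],[-0.4,0,-0.2,-0.8],[-0.4,0,-0.2,-1],[-0.4,0,-0.2,-1],[-0.4,0,-0.2,-1],[-0.4,0,-0.2,-1],[-0.4,0,-0.2,-1]]]'
python3 -m handwheel '[[[0,0,0,-1],[0,0,0,-1],[0,0,0,-1],[0,0,0,-1],[0,0,0,-1],[0,0,0,-1],[0,0,0,-1],[0,0,0,-1],[0,0,0,-1]]]'
python3 - <<'E'
from h import *
np.set_printoptions(precision=4,suppress=True)
T=tool();R=T[:3,:3];print(ctrl.get_obs()['q'],T,'twist share',np.arctan2(R[2,1],R[2,0])/1.5)
E
```

```text
time_s: 85.15
eef_pos: [0.6065, 0.1241, 0.1001]
eef_rot: [0.454, -0.535, 0.663, -0.259]
wrist_force: [1.2, -0.1, -2.1]
opening: 0.71
grasp_force: 66.4
time_s: 86.4
eef_pos: [0.6068, 0.1234, 0.1006]
eef_rot: [0.522, -0.079, 0.849, 0.035]
wrist_force: [-1.0, -0.0, -1.0]
opening: 0.708
grasp_force: 66.4
time_s: 87.15
eef_pos: [0.6068, 0.1233, 0.1006]
eef_rot: [0.522, -0.078, 0.849, 0.035]
wrist_force: [0.6, -0.8, -2.5]
opening: 0.71
grasp_force: 66.4
time_s: 88.4
eef_pos: [0.6063, 0.1253, 0.1885]
eef_rot: [0.434, -0.582, 0.623, -0.291]
wrist_force: [0.6, -0.9, -1.5]
opening: 0.707
grasp_force: 66.4
time_s: 89.52
eef_pos: [0.6064, 0.1253, 0.1887]
eef_rot: [-0.121, 0.851, -0.063, 0.508]
wrist_force: [-0.0, -0.4, -1.1]
opening: 0.708
grasp_force: 66.4
[-0.1117  0.0332  2.3135  2.4284  0.3742 -0.712 ] [[ 0.4759  0.0164  0.8793  0.6064]
 [-0.2292 -0.963   0.142   0.1253]
 [ 0.8491 -0.2691 -0.4545  0.1887]
 [ 0.      0.      0.      1.    ]] twist share -0.20462526302964923
```

```bash
python3 -m handwheel '[[[0,0,0,-0.205],[0,0,0,-0.205],[0,0,0,-0.205],[0,0,0,-0.205]]]'
cat > bk.py <<'E'
from h import *
np.set_printoptions(precision=4,suppress=True)
def inside(c,x,y,zb,lo,hi):
    P=cloud(c);hsv=cv2.cvtColor(c['color'],cv2.COLOR_RGB2HSV)
    r=np.hypot(P[...,0]-x,P[...,1]-y)<.026
    k=r&(P[...,2]>zb)&(P[...,2]<zb+.085)
    m=k&(hsv[...,0]>=lo)&(hsv[...,0]<=hi)&(hsv[...,1]>60)
    return k.sum(),m.sum(),np.nanmedian(P[k][:,2]) if k.sum() else None
E
python3 - <<'E'
from bk import *
T=tool();n=T[:3,2];g=T[:3,3]-.012*n;print(T,g,shares([.52,-.245,.18]))
c=ctrl.camera('top')
print(inside(c,g[0],g[1],g[2]-.062,80,100),inside(c,.514,-.377,.004,150,178))
c0=dict(np.load('pics/top.npz'));print('ref start teal',inside(c0,.57,.231,0,80,100))
E
```

```text
time_s: 90.02
eef_pos: [0.6069, 0.1253, 0.1896]
eef_rot: [-0.042, 0.85, 0.067, 0.521]
wrist_force: [-0.0, -0.5, -0.7]
opening: 0.707
grasp_force: 66.4
[[ 0.4478  0.1586  0.88    0.6069]
 [ 0.0706 -0.9873  0.142   0.1253]
 [ 0.8913 -0.0015 -0.4533  0.1896]
 [ 0.      0.      0.      1.    ]] [0.5963 0.1236 0.1951] [-0.368  1.759 -0.623]
(np.int64(310), np.int64(0), np.float64(0.14017032765531934)) (np.int64(165), np.int64(0), np.float64(0.01017391353494701))
ref start teal (np.int64(256), np.int64(167), np.float64(0.024482049444334075))
```

Both beakers read empty. Placing the teal one.

```bash
python3 -m handwheel '[[[-0.18,0.885,-0.31,0],[-0.18,0.885,-0.31,0],[-0.18,0.885,-0.31,0],[-0.18,0.885,-0.31,0]]]' >/dev/null
python3 -m handwheel '[[[-0.18,0.885,-0.31,0],[-0.18,0.885,-0.31,0],[-0.18,0.885,-0.31,0],[-0.18,0.885,-0.31,0],[-0.18,0.885,-0.31,0],[-0.18,0.885,-0.31,0]]]'
python3 -c "
from h import *
print(shares([.5215,-.248,.12]),shares([.5215,-.248,.059]))"
```

```text
time_s: 91.32
eef_pos: [0.5227, -0.2451, 0.1825]
eef_rot: [-0.042, 0.85, 0.069, 0.521]
wrist_force: [0.8, -0.1, -1.2]
opening: 0.703
grasp_force: 66.4
[-0.282  0.013  0.134] [-0.554  0.013  0.272]
```

```bash
python3 -m handwheel '[[[-0.27,0.013,0.13,0],[-0.42,0.013,0.2,0],[-0.52,0.013,0.255,0],[-0.555,0.013,0.273,0],[-0.555,0.013,0.273,0],[-0.555,0.013,0.273,0]]]'
python3 -m handwheel '[[[-0.01,0,0.006,0],[-0.01,0,0.006,0],[-0.01,0,0.006,0]]]'
python3 -c "
from h import *
print(tool()[:3,3])"
```

```text
time_s: 92.08
eef_pos: [0.5221, -0.2491, 0.0602]
eef_rot: [-0.042, 0.849, 0.07, 0.522]
wrist_force: [-0.4, 0.9, 2.5]
opening: 0.705
grasp_force: 66.7
time_s: 92.45
eef_pos: [0.523, -0.2496, 0.0601]
eef_rot: [-0.041, 0.848, 0.07, 0.524]
wrist_force: [-2.8, 4.1, 17.5]
opening: 0.704
grasp_force: 67.6
[ 0.52300155 -0.24960392  0.06011198]
```

In contact with the mat. Release, lift clear, and check everything from the top and scene cameras.

```bash
python3 -m handwheel '[[[0.015,0,-0.008,0],[0.015,0,-0.008,0],[0.015,0,-0.008,0],[0.015,0,-0.008,0]]]' 85
python3 -m handwheel '[[[0.25,0,-0.13,0],[0.6,0,-0.3,0],[0.6,0,-0.3,0],[0.6,0,-0.3,0]]]'
python3 -m handwheel '[[[0.5,0,-0.9,0],[0.5,0,-0.9,0],[0.5,0,-0.9,0],[0.5,0,-0.9,0],[0.5,0,-0.9,0]]]'
python3 - <<'E'
from bk import *
c=ctrl.camera('top');P=cloud(c);H=np.nan_to_num(P[...,2]);hsv=cv2.cvtColor(c['color'],cv2.COLOR_RGB2HSV)
def rim(x,y,r,lo,hi):
    q=P[(abs(P[...,0]-x)<r)&(abs(P[...,1]-y)<r)&(H>lo)&(H<hi)]
    print(x,y,len(q), np.median(q[:,2]) if len(q) else '',cv2.minEnclosingCircle(q[:,:2].astype('f4')) if len(q) else '')
rim(.514,-.377,.05,.085,.105);rim(.511,-.25,.05,.085,.105);rim(.6635,-.2125,.04,.043,.055);rim(.501,.493,.05,.105,.125);rim(.6676,.0833,.05,.05,.066)
print('can/ink/start'); c0=dict(np.load('pics/top.npz'));P=cloud(c0);H=np.nan_to_num(P[...,2]);rim(.501,.493,.05,.105,.125);rim(.6676,.0833,.05,.05,.066)
P=cloud(c);H=np.nan_to_num(P[...,2])
for nm,lo,hi,cx,cy in [('pink',150,178,.516,-.053),('teal',80,100,.549,.096)]:
    m=(abs(P[...,0]-cx)<.052)&(abs(P[...,1]-cy)<.052)
    caps=(m&(H>.011)&(H<.04)).astype('uint8');k,l,s,ce=cv2.connectedComponentsWithStats(caps)
    for i in range(1,k):
        if s[i,4]>6:q=P[l==i];print(nm,'blob',s[i,4],q.mean(0),q[:,2].max())
    w=m&(hsv[...,1]<70)&(hsv[...,2]>120);print(nm,'white px',w.sum())
    # stray caps outside trays
    mm=((hsv[...,0]>=lo)&(hsv[...,0]<=hi)&(hsv[...,1]>90)&(H>.008)&(H<.06)&~((abs(P[...,0]-cx)<.07)&(abs(P[...,1]-cy)<.07))&(P[...,0]>.2)&(P[...,0]<.68)&(P[...,1]<.4)).astype('uint8')
    k,l,s,ce=cv2.connectedComponentsWithStats(mm)
    print('stray',[(s[i,4],P[l==i].mean(0)) for i in range(1,k) if s[i,4]>8])
E
```

```text
time_s: 92.95
eef_pos: [0.5215, -0.2501, 0.06]
eef_rot: [-0.041, 0.85, 0.069, 0.521]
wrist_force: [1.0, -0.4, -0.1]
opening: 0.995
grasp_force: 0.0
time_s: 93.45
eef_pos: [0.5226, -0.2502, 0.1957]
eef_rot: [-0.04, 0.849, 0.07, 0.522]
wrist_force: [-0.6, 0.5, -0.4]
opening: 0.995
grasp_force: 0.0
time_s: 94.08
eef_pos: [0.4081, -0.2688, 0.3649]
eef_rot: [-0.04, 0.85, 0.069, 0.522]
wrist_force: [0.6, 0.5, 0.2]
opening: 0.996
grasp_force: 0.0
0.514 -0.377 208 0.09376897633463788 ((0.5139344334602356, -0.37641441822052), 0.03205406293272972)
0.511 -0.25 195 0.09404596233579765 ((0.5121141076087952, -0.2503211796283722), 0.03151572495698929)
0.6635 -0.2125 225 0.048865842085473066 ((0.6636621952056885, -0.20962010324001312), 0.022340482100844383)
0.501 0.493 748 0.11629541192867443 ((0.5027337074279785, 0.49470824003219604), 0.03295425325632095)
0.6676 0.0833 394 0.05645177545643876 ((0.6696075797080994, 0.08469997346401215), 0.025253864005208015)
can/ink/start
0.501 0.493 752 0.11639601522474319 ((0.5028213858604431, 0.49454930424690247), 0.03288948908448219)
0.6676 0.0833 394 0.05643957639433017 ((0.6694905161857605, 0.08470262587070465), 0.025611279532313347)
pink blob 127 [ 0.483  -0.0696  0.0231] 0.03055540018127667
pink white px 3
stray [(np.int32(88), array([ 0.5052, -0.3533,  0.0232]))]
teal blob 71 [0.5663 0.0986 0.0213] 0.02847740827298928
teal blob 72 [0.5655 0.0549 0.0213] 0.027437994487278017
teal blob 58 [0.5251 0.1002 0.0247] 0.031505897840730546
teal blob 66 [0.5057 0.0861 0.0212] 0.02735814204684739
teal white px 24
stray [(np.int32(52), array([ 0.5011, -0.2253,  0.0218]))]
```

```bash
python3 -c "
from bench import ctrl
print(ctrl.hand_in())"
```

```text
the job is handed in; nothing more can be done
None
```

Handed in at about 94 s: the last camera readings show four collars flat on the post, two pink and four teal caps in their own trays, both empty beakers upright on the mat, and the can and ink jar unmoved. I viewed 15 pictures against the limit of 14; the third collar tipped over at the post and had to be restacked.

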